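# Refit the grate of the cast-drying box and load it

### The arm

A 6-joint arm with a two-finger parallel gripper is mounted at the origin on the work surface. World frame = base frame: x ahead of the robot, y to its left, z up, the work surface at z = 0. Lengths are in m, angles in rad, forces in N, time in s.
With the tool pointing down it reaches from about 0.325 to 1 m from the base axis. Payload 5.1 kg.
Tool frame: the origin (TCP) lies at the very end of the fingers, on their centre line; the grasp point (between the pads) lies 19 mm behind it (bot.grip_point_offset is the distance from the TCP to the grasp point, in m); z points along the fingers, y is the line along which they close (so a half turn about z gives the same grasp; the last joint's range is limited). The gripper opens to 85 mm and grips with 20 to 120 N. Pads are 22 mm wide; open, the fingers measure 114 mm over their backs; the gripper's body (76 mm by 85 mm) begins 54 mm behind the grasp point. The pads swing forward as they close: fully open they stand 13 mm farther back than shut.
Start: joints at [-0.083, 0.124, 1.65, -0, 1.367, -0.083], TCP at [0.65, -0, 0.231] pointing down, gripper open.
Joint ranges: [-2.61, 2.61], [-1.02, 2.33], [0.03, 2.71], [-1.35, 4.49], [0.32, 2.68], [-2.91, 2.91]. Speed limits (rad/s): [2.57, 2.57, 3.14, 3.14, 3.14, 3.14].

### API

Orientations are given as a unit quaternion [x, y, z, w].
In Python, from cell import monitor, cams, order, bot gives the robot as it stands.
- The arm moves only by the tool play_rows, never from a script. Its argument "series" is a list of rows, each an object with "slide": the shift along the tool's x, y, z as a fraction of full scale, a list of three; "dr": the turn, a rotation vector about the tool's x, y, z as a fraction of full scale, a list of three; "claw": the closure, from 0 (fully open) to 1 (shut). In form: [{"slide": [x, y, z], "dr": [wx, wy, wz], "claw": claw}, ...]. A call has 1 to 5 rows; each row is the pose to reach, as a shift and turn from the pose commanded when the call began, along the tool's axes at that moment; what a row does not reach only later rows make up. Full scale, the value 1, is 0.2 m for a shift and 120 degrees for a turn. A row lasts 1/10 s, in which the tool goes at most 50 mm and 8.59 degrees, less where a joint would pass 70% of its speed; a pose out of reach is approached as far as the arm can. A call with a number of a shift or a turn outside -1 to 1 is refused whole. A call with a gripper value outside its range is refused whole. The fingers move at their own pace and stop on an object; the grip force is fixed at half the most. Time passes only in rows, so rows that repeat a pose let the fingers close. It gives the time, the measured TCP pose, the force, the opening and the grip force at its end, in the units of the state.
- monitor.state(): the state, without advancing time (a new reading comes with each control period).
- cams.camera(name): name is "scene" or "side" or "wrist"; returns the picture (480x640x3 uint8, red, green, blue); there is no depth.
- cams.camera_info(name): a dict with "fov_y" (degrees; the focal length in pixels is half the picture's height over the tangent of half this angle, whatever the lens; pixels are square), "cx", "cy" (the principal point, pixels), "view" (4x4, takes a point from world to camera coordinates). Camera axes: x right, y down, z forward; pixel columns grow to the right and rows downward; lengths in m; the calibration is good to about 2 mm. A picture is of the moment at which its call begins: read the wrist's pose just before it. camera_info takes no time and is no camera call; for the wrist camera it gives the pose at the moment of the call.
- order.hand_in(): hands the job in; it is judged then, once.
The state is a dict: "t": time; "qpos": joint angles; "dq": joint speeds; "effort": joint torques, N m; "position": TCP position; "tcp_rot": TCP orientation; "contact_force": force on the tool from outside, world axes, zero at the start; "moment": the same for the moment, N m; "width": finger opening in m; "gripper_force": force on a finger pad.
Only numpy, scipy, OpenCV 4.12 (cv2) and the standard library are available. Lean on these libraries where they do the work, as an engineer would, in place of code of your own. Each camera call takes 0.05 s, during which the arm holds its last target. There are 200 camera calls.

### The job

Get the drying box going: first clear the brush out of its well and the knife off the grate and lay both in the tool tray, then fit the grate, tucking its back edge under the retaining lip and lowering the front until it lies flat on its seat. Stand every plaster cast upright on the grate in one neat row, each centred over a perforated field of its own and squared up with the grate (teeth up, heel to the front or the back), and when they all stand there, flip the switch fully on. Leave the other things on the bench where they are.

Things in the scene. Friction and masses are not known exactly. Their poses are not given: they have to be found in the camera images.
- dryer: White drying box fixed on the bench, 186 (x) x 392 (y) x 62 mm high, with an opening for the grate in its top. Origin on the bench under the opening's centre; x towards the lip (away from the robot), y left, z up. Opening: x -70.5 to 70.5, y -148 to 148 mm. Deck z = 62. Inside it the well, x -58 to 56, y -136 to 136 mm, floor at z = 16. Switch on the deck at the left end, y 148 to 226.
- seat (a point): Centre of the opening at the height of the seat ledge (56 mm above the bench), which runs round inside the opening, 12 to 14 mm wide. Axes as the dryer's. The seated grate's underside is at this height.
- lip (a point): Middle of the lip's free edge, underside, 11 mm above the seat. The lip is a steel strip 3 mm thick, 300 mm long, that overhangs the far (+x) side of the opening by 14 mm (x = 56.5 to 70.5 mm). Lip edge to near wall is 127 mm, less than the grate's 134 mm, so the grate goes in tilted, back edge first. Dryer's axes.
- grate_grip (a point): Centre of the black grip of the loose perforated grate (plate 134 (x) x 288 (y) x 4 mm, 0.35 kg), flat on the bench at the start. The grip is an upright bar 8 mm thick (x), 60 mm long (y), standing 22 mm above the plate's top; its centre is 15 mm above the plate's underside and 57 mm from the plate's centre, towards the front edge. x points from grip to back edge, z up; seated, the axes match the dryer's.
- grate_back (a point): Middle of the back edge of the grate (the long edge farthest from the grip), on the underside: the edge that goes under the lip. Grate's axes.
- grate_front (a point): Middle of the front edge of the grate (beside the grip), on the underside: 134 mm from grate_back. Grate's axes.
- brush_c (a point): Centre of the wooden back of a loose bench brush, 39 mm above the bristle tips; at the start it lies bristles down on the well's floor and sticks up past the seat. Back 120 (x) x 30 (y) x 18 mm; bristle block under it 110 x 24 x 30 mm. Handle, 20 mm wide, runs along -x to 140 mm from here; the other end is 60 mm off. 0.13 kg, balanced within 25 mm of here. z up.
- brush_end (a point): End of the brush's handle, 138 mm from brush_c along the brush's -x.
- knife_c (a point): Plaster knife, loose, lying on the grate at the start: point on its wooden handle (110 x 20 mm, 18 mm thick), half-way up, 9 mm above what it lies on and 35 mm from the handle's front end; the knife balances within 10 mm of it. x points to the blade (steel, 85 x 22 x 3 mm), whose tip is 120 mm from here; the handle's other end is 75 mm off. 0.09 kg. z up.
- knife_tip (a point): Tip of the knife's blade, 120 mm from knife_c along its x.
- tray: Tool tray: open shallow grey plastic tray fixed on the bench near the robot, 120 mm (x) by 260 mm (y), 25 mm high, walls 4 mm, floor 4 mm. Origin under its centre, y along its length, z up.
- switch (a joint): Toggle switch on the deck: 0 = off, lever leaning towards the dryer's -x (the robot); grows to 1.0 rad = on, leaning to +x (0.5 rad either side of upright). It stays where it is left. It starts at 0 to 0.15.
- switch_tip (a point): Tip of the switch's steel lever (45 mm long); it swings about an axis along the dryer's y. The point turns with the lever.
- jar: White screw-top jar, bystander: leave it.
- articulator: Metal articulator with a mounted case, bystander: leave it.
- field1 (a point): Centre of perforated field 1 of the grate, on the plate's top face. The four fields (holes over 41 x 50 mm) lie in a row along the grate's y, 70 mm apart, 3 mm from the plate's middle towards the back edge; field 1 is at y = -105 mm. Grate's axes.
- field2 (a point): Centre of perforated field 2 of the grate, on the plate's top face. The four fields (holes over 41 x 50 mm) lie in a row along the grate's y, 70 mm apart, 3 mm from the plate's middle towards the back edge; field 2 is at y = -35 mm. Grate's axes.
- field3 (a point): Centre of perforated field 3 of the grate, on the plate's top face. The four fields (holes over 41 x 50 mm) lie in a row along the grate's y, 70 mm apart, 3 mm from the plate's middle towards the back edge; field 3 is at y = 35 mm. Grate's axes.
- field4 (a point): Centre of perforated field 4 of the grate, on the plate's top face. The four fields (holes over 41 x 50 mm) lie in a row along the grate's y, 70 mm apart, 3 mm from the plate's middle towards the back edge; field 4 is at y = 105 mm. Grate's axes.
- cast1_c (a point): Centre (half-way up) of a plaster cast of a dental arch, 44 mm deep (x), 60 mm wide (y), 50 mm high: base block 38 mm high with flat upright heel (+x) and flat front (-x, 34 mm wide), teeth on top. About 0.15 kg, loose, standing upright on the bench at the start. None if absent. z up.
- cast2_c (a point): Centre (half-way up) of a plaster cast of a dental arch, 44 mm deep (x), 60 mm wide (y), 50 mm high: base block 38 mm high with flat upright heel (+x) and flat front (-x, 34 mm wide), teeth on top. About 0.15 kg, loose, standing upright on the bench at the start. None if absent. z up.
- cast3_c (a point): Centre (half-way up) of a plaster cast of a dental arch, 44 mm deep (x), 60 mm wide (y), 50 mm high: base block 38 mm high with flat upright heel (+x) and flat front (-x, 34 mm wide), teeth on top. About 0.15 kg, loose, standing upright on the bench at the start. None if absent. z up.
- cast4_c (a point): Centre (half-way up) of a plaster cast of a dental arch, 44 mm deep (x), 60 mm wide (y), 50 mm high: base block 38 mm high with flat upright heel (+x) and flat front (-x, 34 mm wide), teeth on top. About 0.15 kg, loose, standing upright on the bench at the start. None if absent. z up.

How it is judged:
By the outcome, as a careful person would: the job done as asked, in the order asked, and still so for the second after the job is handed in, with the robot touching nothing.
Of cast1, cast2, cast3, cast4 only 2 to 4 are there at a start; the rules pass over those that are not, and their reading is None.
At some moment in a run one of cast1, cast2, cast3, cast4 may be knocked a few centimetres aside while the robot is not near it.
It also fails if it takes over 210 s, if anything falls off the work surface, if the arm or the gripper's body presses on something with over 40 N, if the wrist force passes 120 N, or if a joint passes its speed limit or range.

## Working session

There is one attempt and no reset: what is moved stays moved. The work goes in short steps, Python scripts to look and compute and a tool call to move; the robot and the scene stay as the last step left them, time stands still between calls to the robot, and variables do not carry over. Pictures are saved under pics/ and viewed, at most 14 in all, crops included, and the job is handed in when it is done.

Besides the shell and the picture viewer there is one more tool, called after "Call:" as name(argument=value, ...) on one line, values as JSON. play_rows: Moves the arm, as the interface text tells. Its arguments: {"type":"object","properties":{"series":{"type":"array","items":{"type":"object","properties":{"slide":{"type":"array","items":{"type":"number","minimum":-1,"maximum":1}},"dr":{"type":"array","items":{"type":"number","minimum":-1,"maximum":1}},"claw":{"type":"number"}}}}},"required":["series"]}

```bash
ls; mkdir -p pics; python3 - <<'E'
from cell import monitor,cams,bot
import cv2,numpy as np
print(monitor.state()); print([a for a in dir(bot) if a[0]!='_'])
for n in ["scene","side","wrist"]:
    i=cams.camera_info(n); print(n,i['fov_y'],i['cx'],i['cy'],np.round(i['view'],4).tolist(), [k for k in i])
    cv2.imwrite(f"pics/{n}0.png",cams.camera(n)[:,:,::-1])
E
```

```text
pics
{'t': 0.0, 'qpos': array([-8.25911518e-02,  1.24484406e-01,  1.65169924e+00, -2.22284249e-05,
        1.36746734e+00, -8.26197889e-02]), 'dq': array([-0.00020457,  0.0017561 ,  0.00078851,  0.00061246,  0.00049422,
       -0.00081683]), 'effort': array([ 3.96925461e-04, -4.23608243e+01, -3.65454090e+01,  2.94756808e-05,
        6.89593100e-03,  2.82237529e-06]), 'position': array([6.49386255e-01, 2.14709288e-05, 2.30051478e-01]), 'tcp_rot': array([ 7.07094687e-01,  7.07118126e-01, -6.73508151e-04, -7.78262396e-04]), 'contact_force': array([-0.41771575, -0.3551499 ,  0.03720123]), 'moment': array([ 0.02117258, -0.04338148,  0.03237887]), 'gripper_force': 0.0, 'width': 0.08540533062929254}
['IKError', 'grip_point_offset']
scene 42.520438896817666 304.28314464301184 240.6088926685253 [[-0.7075, 0.7066, -0.009, 0.3556], [0.5218, 0.5138, -0.681, -0.2145], [-0.4766, -0.4865, -0.7323, 1.8276], [0.0, 0.0, 0.0, 1.0]] ['fov_y', 'cx', 'cy', 'view']
side 52.311620890060475 321.0193548924854 242.62735308825503 [[0.7737, -0.6335, 0.0068, -0.3886], [-0.3729, -0.4642, -0.8034, 0.2868], [0.5121, 0.6191, -0.5954, 0.8607], [0.0, 0.0, 0.0, 1.0]] ['fov_y', 'cx', 'cy', 'view']
wrist 69.6066690015285 317.3162667633443 243.25638025259596 [[1.0, 0.0003, -0.0033, -0.6489], [0.0012, -0.9571, 0.2899, -0.0391], [-0.0031, -0.2899, -0.9571, 0.3807], [0.0, 0.0, 0.0, 1.0]] ['fov_y', 'cx', 'cy', 'view']
```

View pics/scene0.png

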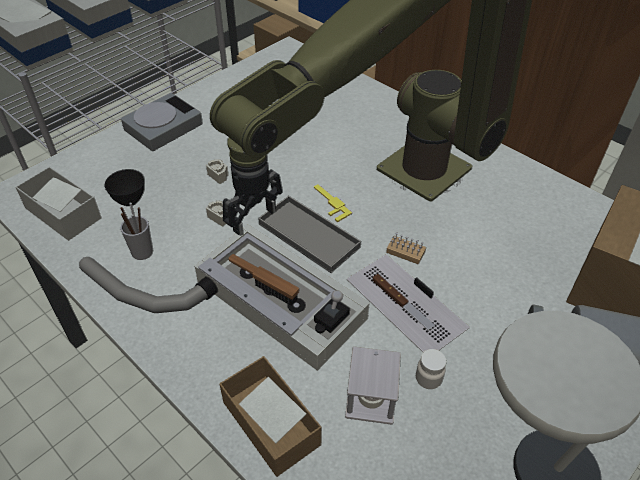

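View pics/side0.png

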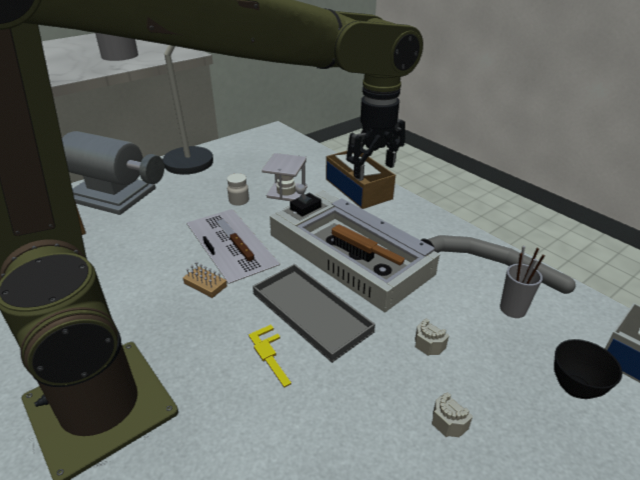

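Scene: the dryer has its opening around (280,285), the brush inside, and the switch at (333,310). The grate with the knife is at (408,300), the tray at (310,232), and two casts at (217,171) and (216,211). Side: the same casts are at (452,414) and (432,337), and I see no others.

```bash
cat > h.py <<'E'
import numpy as np,cv2
from cell import monitor,cams,order,bot
from scipy.spatial.transform import Rotation as R
def info(n):
    i=cams.camera_info(n); f=240/np.tan(np.radians(i['fov_y']/2)); return f,i['cx'],i['cy'],np.array(i['view'])
def ray(I,u,v):
    f,cx,cy,V=I; d=V[:3,:3].T@np.array([(u-cx)/f,(v-cy)/f,1]); c=-V[:3,:3].T@V[:3,3]; return c,d
def on(I,u,v,z):
    c,d=ray(I,u,v); return c+d*(z-c[2])/d[2]
def proj(I,p):
    f,cx,cy,V=I; q=V[:3,:3]@np.asarray(p)+V[:3,3]; return np.array([cx+f*q[0]/q[2],cy+f*q[1]/q[2]])
def tri(rays):
    A=np.zeros((3,3));b=np.zeros(3)
    for c,d in rays:
        d=d/np.linalg.norm(d);M=np.eye(3)-np.outer(d,d);A+=M;b+=M@c
    return np.linalg.solve(A,b)
def snap(n,save=None):
    I=info(n); im=cams.camera(n)[:,:,::-1].copy()
    if save: cv2.imwrite(f"pics/{save}.png",im)
    return I,im
def st():
    s=monitor.state(); r=R.from_quat(s['tcp_rot']).as_matrix()
    print('t',round(s['t'],2),'p',np.round(s['position'],4),'x',np.round(r[:,0],3),'z',np.round(r[:,2],3),'w',round(s['width'],4),'gf',round(s['gripper_force'],1),'F',np.round(s['contact_force'],1)); return s,r
def go(p,rot=None):
    """print slide/dr to bring TCP to p with rotation matrix rot"""
    s,r=st(); d=r.T@(np.asarray(p)-s['position'])/.2
    w=np.zeros(3) if rot is None else R.from_matrix(r.T@rot).as_rotvec()/np.radians(120)
    print('slide',np.round(d,3),'dr',np.round(w,3))
def down(yaw):
    """tool pointing down, tool y (closing line) at angle yaw from world x"""
    y=np.array([np.cos(yaw),np.sin(yaw),0]);z=np.array([0,0,-1.]);return np.c_[np.cross(y,z),y,z]
E
python3 - <<'E'
from h import *
S=info("scene");D=info("side")
P={'dry_deck_corner far-left(scene bottom)':((321,347),None,.062),'tray':((310,232),None,.02),
}
for n,u,z in [('dryA',(195,266),.062),('dryB',(320,345),.062),('dryC',(368,307),.062),('dryD',(240,233),.062),
 ('tray a',(258,219),.025),('tray b',(330,269),.025),('tray c',(361,239),.025),('tray d',(290,198),.025),
 ('grate l',(349,285),.004),('grate b',(436,350),.004),('grate r',(468,325),.004),('grate t',(385,256),.004),('grip',(424,286),.015),
 ('knife end',(376,277),.009),('knife mid',(408,303),.009),('castA',(217,171),.025),('castB',(216,211),.025),('jar',(432,368),.03)]:
  print(n,np.round(on(S,*u,z),3))
print('side')
for n,u,z in [('dry near',(271,223),.062),('dry',(387,305),.062),('dry',(438,255),.062),('castA',(452,414),.025),('castB',(432,337),.025),('grate',(188,217),.004),('grate',(221,279),.004),('grate',(279,264),.004),('grip',(209,245),.015)]:
  print(n,np.round(on(D,*u,z),3))
E
```

```text
dryA [ 0.742 -0.134  0.062]
dryB [0.691 0.238 0.062]
dryC [0.541 0.245 0.062]
dryD [ 0.593 -0.14   0.062]
tray a [ 0.504 -0.174  0.025]
tray b [0.496 0.084 0.025]
tray c [0.366 0.071 0.025]
tray d [ 0.387 -0.172  0.025]
grate l [0.487 0.141 0.004]
grate b [0.489 0.407 0.004]
grate r [0.381 0.419 0.004]
grate t [0.352 0.143 0.004]
grip [0.368 0.279 0.015]
knife end [0.425 0.174 0.009]
knife mid [0.432 0.281 0.009]
castA [ 0.456 -0.405  0.025]
castB [ 0.564 -0.278  0.025]
jar [0.548 0.436 0.03 ]
side
dry near [0.51  0.206 0.062]
dry [ 0.525 -0.181  0.062]
dry [ 0.732 -0.139  0.062]
castA [ 0.451 -0.41   0.025]
castB [ 0.559 -0.275  0.025]
grate [0.396 0.444 0.004]
grate [0.335 0.161 0.004]
grate [0.471 0.122 0.004]
grip [0.372 0.281 0.015]
```

Call:
play_rows(series=[{"slide": [0.4,-0.5,-0.9],"dr": [0,0,0],"claw": 0},{"slide": [0.4,-0.5,-0.9],"dr": [0,0,0],"claw": 0},{"slide": [0.4,-0.5,-0.9],"dr": [0,0,0],"claw": 0},{"slide": [0.4,-0.5,-0.9],"dr": [0,0,0],"claw": 0},{"slide": [0.4,-0.5,-0.9],"dr": [0,0,0],"claw": 0}])

```text
t: 0.65
position: [0.5494, 0.0812, 0.4169]
tcp_rot: [0.707, 0.708, 0.003, 0.002]
contact_force: [0.2, -0.4, 0.4]
width: 0.0854
gripper_force: 0.0
```

```bash
python3 - <<'E'
from h import *
st(); I,im=snap("wrist","w1"); st()
E
```

```text
t 0.65 p [0.5494 0.0812 0.4169] x [-0.001  1.     0.001] z [ 0.008  0.001 -1.   ] w 0.0854 gf 0.0 F [ 0.2 -0.4  0.4]
t 0.7 p [0.5494 0.0817 0.4185] x [-0.002  1.     0.001] z [ 0.01   0.001 -1.   ] w 0.0856 gf 0.0 F [0.4 0.2 2.2]
```

View pics/w1.png

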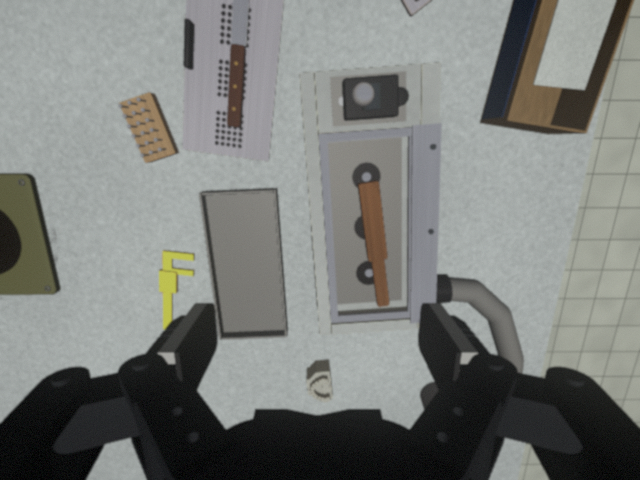

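The wrist picture from above shows the tray at (245,262), the dryer opening spanning (320..412, 130..322) with its lip on the right, and the brush from (370,183) to (382,305). The knife handle is at (236,88) with its blade up the image, the grip at (189,45), the switch at (372,97) and one cast at (319,383).

```bash
cat >> h.py <<'E'
def blob(I,im,roi,lo,hi,z,show=None):
    """largest HSV blob in roi (u0,v0,u1,v1): world minAreaRect on plane z -> centre, long axis unit, (len,wid)"""
    u0,v0,u1,v1=roi; h=cv2.cvtColor(im[v0:v1,u0:u1],cv2.COLOR_BGR2HSV)
    m=cv2.morphologyEx(cv2.inRange(h,np.array(lo),np.array(hi)),cv2.MORPH_CLOSE,np.ones((5,5)))
    c=max(cv2.findContours(m,cv2.RETR_EXTERNAL,cv2.CHAIN_APPROX_NONE)[0],key=cv2.contourArea)[:,0]
    w=np.array([on(I,u+u0,v+v0,z)[:2] for u,v in c]).astype(np.float32)
    b=cv2.boxPoints(cv2.minAreaRect(w)); e1,e2=b[1]-b[0],b[2]-b[1]
    if np.linalg.norm(e1)<np.linalg.norm(e2): e1,e2=e2,e1
    ax=e1/np.linalg.norm(e1); ax=ax if ax[1]>0 else -ax
    return b.mean(0),ax,(np.linalg.norm(e1),np.linalg.norm(e2))
E
python3 - <<'E'
from h import *
st(); I=info("wrist"); im=cv2.imread("pics/w1.png")
h=cv2.cvtColor(im,cv2.COLOR_BGR2HSV)
for p in [(375,230),(236,70),(236,110),(245,262),(245,20),(190,45),(330,250),(360,300),(425,190),(200,130)]: print(p,h[p[1],p[0]])
I2=I
for n,roi,z in [('brush',(335,165,405,315),.064),('knifeh',(220,30,250,135),.022)]:
    print(n,blob(I,im,roi,(3,90,30),(20,255,255),z))
for n,u,z in [('tray',(202,190),.025),('tray',(277,188),.025),('tray',(286,335),.025),('tray',(221,338),.025),
  ('dry out',(303,73),.062),('dry out',(440,66),.062),('lipend',(411,127),.07),('lip free',(408,135),.067),('lipfree',(411,320),.067),('open nl',(320,133),.062),('open nr',(330,323),.062),
  ('gripA',(187,20),.026),('gripB',(187,69),.026),('grate',(184,151),.004),('grate',(268,160),.004),('cast',(319,383),.04),('switch',(362,94),.11)]: print(n,np.round(on(I,*u,z),4))
E
```

```text
t 0.7 p [0.5494 0.0817 0.4185] x [-0.002  1.     0.001] z [ 0.01   0.001 -1.   ] w 0.0856 gf 0.0 F [0.4 0.2 2.2]
(375, 230) [ 12 121 114]
(236, 70) [ 9 91 76]
(236, 110) [ 8 86 86]
(245, 262) [ 21  14 124]
(245, 20) [120  11 136]
(190, 45) [90  6 44]
(330, 250) [111  12 143]
(360, 300) [ 30  14 124]
(425, 190) [116  13 142]
(200, 130) [132   8 158]
brush (array([ 0.64059794, -0.00095637], dtype=float32), array([-0.16331197,  0.9865744 ], dtype=float32), (np.float32(0.1969145), np.float32(0.029593937)))
knifeh (array([0.43512633, 0.22640692], dtype=float32), array([0.11703084, 0.99312824], dtype=float32), (np.float32(0.10480879), np.float32(0.015706046)))
tray [0.3744 0.0788 0.025 ]
tray [0.4904 0.082  0.025 ]
tray [ 0.4982 -0.1764  0.025 ]
tray [ 0.3833 -0.1821  0.025 ]
dry out [0.5333 0.2379 0.062 ]
dry out [0.7132 0.2469 0.062 ]
lipend [0.6791 0.1706 0.07  ]
lip free [0.6766 0.1603 0.067 ]
lipfree [ 0.7037 -0.1237  0.067 ]
open nl [0.5561 0.1627 0.062 ]
open nr [ 0.5737 -0.1316  0.062 ]
gripA [0.376  0.3085 0.026 ]
gripB [0.3696 0.2484 0.026 ]
grate [0.3453 0.1364 0.004 ]
grate [0.4754 0.123  0.004 ]
cast [ 0.5566 -0.2654  0.04  ]
switch [0.6059 0.207  0.11  ]
```

```bash
python3 - <<'E'
from h import *
go([.6343,.0370,.130],down(.164))
E
```

```text
t 0.7 p [0.5494 0.0817 0.4185] x [-0.002  1.     0.001] z [ 0.01   0.001 -1.   ] w 0.0856 gf 0.0 F [0.4 0.2 2.2]
slide [-0.226  0.41   1.446] dr [ 0.005 -0.    -0.077]
```

Call:
play_rows(series=[{"slide": [-0.226,0.41,0.95],"dr": [0.005,0,-0.077],"claw": 0.42},{"slide": [-0.226,0.41,0.95],"dr": [0.005,0,-0.077],"claw": 0.42},{"slide": [-0.226,0.41,0.95],"dr": [0.005,0,-0.077],"claw": 0.42},{"slide": [-0.226,0.41,0.95],"dr": [0.005,0,-0.077],"claw": 0.42},{"slide": [-0.226,0.41,0.95],"dr": [0.005,0,-0.077],"claw": 0.42}])

```text
t: 1.2
position: [0.6288, 0.0332, 0.2108]
tcp_rot: [0.648, 0.761, -0.009, -0.009]
contact_force: [-0.5, 0.1, -1.0]
width: 0.0493
gripper_force: 0.0
```

Call:
play_rows(series=[{"slide": [0,0,0.2],"dr": [0,0,0],"claw": 0.42},{"slide": [0,0,0.4],"dr": [0,0,0],"claw": 0.42},{"slide": [0,0,0.5],"dr": [0,0,0],"claw": 0.42},{"slide": [0,0,0.5],"dr": [0,0,0],"claw": 0.42},{"slide": [0,0,0.5],"dr": [0,0,0],"claw": 0.42}])

```text
t: 1.7
position: [0.6312, 0.0346, 0.1219]
tcp_rot: [0.648, 0.762, -0.004, -0.004]
contact_force: [-0.1, -1.0, 0.7]
width: 0.0496
gripper_force: 0.0
```

```bash
python3 - <<'E'
from h import *
I,im=snap("wrist","w2")
b=blob(I,im,(150,0,600,380),(3,80,40),(20,255,255),.064); print(b)
print(proj(I,[.6343,.037,.064])); go([.6343,.0370,.042],down(.164))
E
```

```text
(array([0.6368069 , 0.02297693], dtype=float32), array([-0.16503334,  0.986288  ], dtype=float32), (np.float32(0.14690119), np.float32(0.029607365)))
[323.81636654 259.28457662]
t 1.75 p [0.6321 0.0346 0.1233] x [-0.161  0.987  0.   ] z [-0.008 -0.001 -1.   ] w 0.0497 gf 0.0 F [0.2 0.6 0. ]
slide [0.01  0.016 0.407] dr [-0.004 -0.    -0.001]
```

View pics/w2.png

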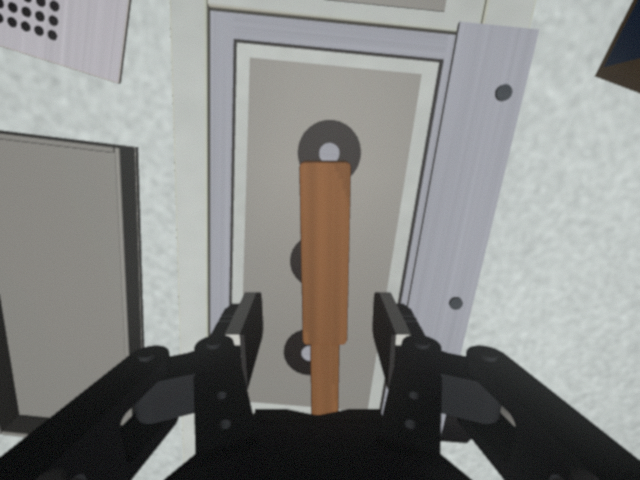

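The wrist picture shows the brush at (325,260), midway between the fingers. The lip's free edge runs (443,60)-(408,300), and the opening's left-near corner is at (208,10).

```bash
python3 - <<'E'
from h import *
I=info("wrist")
for n,u,z in [('near',(208,10),.062),('near',(210,300),.062),('left',(450,33),.062),('lipa',(456,35),.067),('lipb',(441,80),.067),('lipc',(418,230),.067),('ledge inner near a',(236,42),.056),('b',(234,230),.056),('ledge far',(440,62),.056)]: print(n,np.round(on(I,*u,z),4))
E
```

```text
near [0.554  0.1603 0.062 ]
near [ 0.5668 -0.0042  0.062 ]
left [0.6797 0.1699 0.062 ]
lipa [0.6815 0.168  0.067 ]
lipb [0.6795 0.1464 0.067 ]
lipc [0.6875 0.065  0.067 ]
ledge inner near a [0.5681 0.1492 0.056 ]
b [0.5767 0.0438 0.056 ]
ledge far [0.6798 0.1573 0.056 ]
```

Call:
play_rows(series=[{"slide": [0.01,0.016,0.1],"dr": [-0.004,0,0],"claw": 0.42},{"slide": [0.01,0.016,0.2],"dr": [-0.004,0,0],"claw": 0.42},{"slide": [0.01,0.016,0.3],"dr": [-0.004,0,0],"claw": 0.42},{"slide": [0.01,0.016,0.4],"dr": [-0.004,0,0],"claw": 0.42},{"slide": [0.01,0.016,0.4],"dr": [-0.004,0,0],"claw": 0.42}])

```text
t: 2.25
position: [0.6323, 0.0371, 0.0406]
tcp_rot: [0.648, 0.762, -0.001, -0.002]
contact_force: [-0.8, -0.4, -0.8]
width: 0.0496
gripper_force: 0.0
```

Call:
play_rows(series=[{"slide": [0,0,0],"dr": [0,0,0],"claw": 0.8},{"slide": [0,0,0],"dr": [0,0,0],"claw": 0.8},{"slide": [0,0,0],"dr": [0,0,0],"claw": 0.8},{"slide": [0,0,0],"dr": [0,0,0],"claw": 0.8},{"slide": [0,0,0],"dr": [0,0,0],"claw": 0.8}])

```text
t: 2.75
position: [0.6349, 0.0371, 0.0441]
tcp_rot: [0.648, 0.762, 0.001, 0.001]
contact_force: [0.2, 0.7, 5.3]
width: 0.0286
gripper_force: 62.9
```

```bash
python3 - <<'E'
from h import *
go([.4634,-.0098,.15],down(.032))
E
```

```text
t 2.75 p [0.6349 0.0371 0.0441] x [-0.161  0.987  0.   ] z [ 0.002  0.    -1.   ] w 0.0286 gf 62.9 F [0.2 0.7 5.3]
slide [-0.094 -0.883 -0.532] dr [ 0.001 -0.     0.062]
```

Call:
play_rows(series=[{"slide": [0,0,-0.2],"dr": [0,0,0],"claw": 0.8},{"slide": [0,0,-0.4],"dr": [0,0,0],"claw": 0.8},{"slide": [0,0,-0.53],"dr": [0,0,0],"claw": 0.8},{"slide": [-0.02,-0.15,-0.53],"dr": [0,0,0],"claw": 0.8},{"slide": [-0.05,-0.4,-0.53],"dr": [0,0,0.03],"claw": 0.8}])

```text
t: 3.25
position: [0.5578, 0.0144, 0.1498]
tcp_rot: [0.672, 0.741, 0.001, 0.001]
contact_force: [-1.4, -0.5, -1.2]
width: 0.0284
gripper_force: 62.0
```

```bash
python3 - <<'E'
from h import *
go([.4634,-.0098,.12],down(.032))
E
```

```text
t 3.25 p [0.5578 0.0144 0.1498] x [-0.098  0.995 -0.   ] z [ 0.003  0.    -1.   ] w 0.0284 gf 62.0 F [-1.4 -0.5 -1.2]
slide [-0.074 -0.482  0.148] dr [ 0.001 -0.     0.032]
```

Call:
play_rows(series=[{"slide": [-0.04,-0.24,0.05],"dr": [0,0,0.02],"claw": 0.8},{"slide": [-0.074,-0.47,0.14],"dr": [0,0,0.032],"claw": 0.8},{"slide": [-0.074,-0.47,0.14],"dr": [0,0,0.032],"claw": 0.8},{"slide": [-0.074,-0.47,0.14],"dr": [0,0,0.032],"claw": 0.8},{"slide": [-0.074,-0.47,0.14],"dr": [0,0,0.032],"claw": 0.8}])

```text
t: 3.75
position: [0.4657, -0.0096, 0.1212]
tcp_rot: [0.696, 0.718, 0.0, 0.0]
contact_force: [0.8, 0.6, -1.1]
width: 0.0288
gripper_force: 61.8
```

```bash
python3 - <<'E'
from h import *
go([.4634,-.0098,.034],down(.032))
I,im=snap("wrist","w3")
# tray edges: rows where dark wall
for u,v in [(300,200)]: pass
h=cv2.cvtColor(im,cv2.COLOR_BGR2HSV); print(blob(I,im,(150,0,600,380),(3,80,40),(20,255,255),.14))
E
```

```text
t 3.75 p [ 0.4657 -0.0096  0.1212] x [-0.031  1.     0.   ] z [ 0.001  0.    -1.   ] w 0.0288 gf 61.8 F [ 0.8  0.6 -1.1]
slide [-0.    -0.012  0.436] dr [ 0. -0. -0.]
(array([0.46528688, 0.00757195], dtype=float32), array([-0.03445001,  0.9994064 ], dtype=float32), (np.float32(0.0850365), np.float32(0.03058586)))
```

View pics/w3.png

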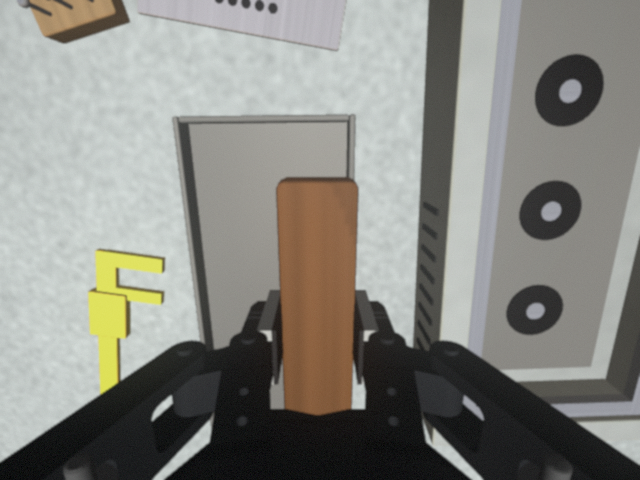

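The picture shows the brush held above the tray; the tray's far corners are at (174,118) and (355,116), so the brush lies inside the right-hand wall.

Call:
play_rows(series=[{"slide": [0,-0.012,0.15],"dr": [0,0,0],"claw": 0.8},{"slide": [0,-0.012,0.3],"dr": [0,0,0],"claw": 0.8},{"slide": [0,-0.012,0.42],"dr": [0,0,0],"claw": 0.8},{"slide": [0,-0.012,0.44],"dr": [0,0,0],"claw": 0.8},{"slide": [0,-0.012,0.44],"dr": [0,0,0],"claw": 0.8}])

```text
t: 4.3
position: [0.4634, -0.0095, 0.0324]
tcp_rot: [0.696, 0.718, -0.0, -0.001]
contact_force: [0.6, 0.2, -1.1]
width: 0.0283
gripper_force: 62.8
```

Call:
play_rows(series=[{"slide": [0,0,0],"dr": [0,0,0],"claw": 0.8},{"slide": [0,0,0],"dr": [0,0,0],"claw": 0.5},{"slide": [0,0,0],"dr": [0,0,0],"claw": 0.5},{"slide": [0,0,0],"dr": [0,0,0],"claw": 0.5},{"slide": [0,0,-0.2],"dr": [0,0,0],"claw": 0.5}])

```text
t: 4.8
position: [0.457, -0.009, 0.067]
tcp_rot: [0.696, 0.718, -0.004, -0.006]
contact_force: [-0.5, -0.6, 0.4]
width: 0.0424
gripper_force: 0.0
```

Call:
play_rows(series=[{"slide": [0,0,-0.2],"dr": [0,0,0],"claw": 0.5},{"slide": [0,0,-0.45],"dr": [0,0,0],"claw": 0.5},{"slide": [0.1,0,-0.5],"dr": [0,0,0],"claw": 0.5},{"slide": [0.3,0,-0.5],"dr": [0,0,0],"claw": 0.5},{"slide": [0.5,0,-0.5],"dr": [0,0,0],"claw": 0.5}])

```text
t: 5.3
position: [0.4592, 0.0911, 0.1733]
tcp_rot: [0.697, 0.717, 0.001, 0.0]
contact_force: [0.2, -0.4, -0.1]
width: 0.0424
gripper_force: 0.0
```

```bash
python3 - <<'E'
from h import *
go([.4374,.2463,.14],down(-.117))
E
```

```text
t 5.3 p [0.4592 0.0911 0.1733] x [-0.029  1.     0.001] z [ 0.001  0.001 -1.   ] w 0.0424 gf 0.0 F [ 0.2 -0.4 -0.1]
slide [ 0.779 -0.087  0.167] dr [ 0.001 -0.     0.07 ]
```

Call:
play_rows(series=[{"slide": [0.2,-0.02,0.05],"dr": [0,0,0.02],"claw": 0.5},{"slide": [0.44,-0.05,0.1],"dr": [0,0,0.05],"claw": 0.5},{"slide": [0.68,-0.08,0.15],"dr": [0,0,0.07],"claw": 0.5},{"slide": [0.77,-0.087,0.16],"dr": [0,0,0.07],"claw": 0.5},{"slide": [0.77,-0.087,0.16],"dr": [0,0,0.07],"claw": 0.5}])

```text
t: 5.8
position: [0.4354, 0.2457, 0.1394]
tcp_rot: [0.745, 0.667, -0.001, -0.001]
contact_force: [-0.3, 0.2, 0.2]
width: 0.0428
gripper_force: 0.0
```

Call:
play_rows(series=[{"slide": [0,0,0],"dr": [0,0,0],"claw": 0.5}])

```text
t: 5.9
position: [0.4363, 0.2437, 0.14]
tcp_rot: [0.746, 0.666, -0.001, -0.001]
contact_force: [-0.5, -0.4, -0.8]
width: 0.0428
gripper_force: 0.0
```

```bash
python3 - <<'E'
from h import *
I,im=snap("wrist","w4")
print(blob(I,im,(150,0,520,400),(3,60,30),(20,255,200),.022)); print(proj(I,[.4374,.2463,.022]))
go([.4374,.2463,.008],down(-.117))
E
```

```text
(array([0.30269706, 0.1828097 ], dtype=float32), array([-0.26458153,  0.9643634 ], dtype=float32), (np.float32(0.071250096), np.float32(0.057152674)))
[318.5158756  232.54382966]
t 5.95 p [0.4365 0.2432 0.1401] x [0.115 0.993 0.   ] z [-0.002  0.    -1.   ] w 0.043 gf 0.0 F [ 0.4 -0.1 -0.3]
slide [0.016 0.004 0.661] dr [-0.001 -0.     0.001]
```

View pics/w4.png

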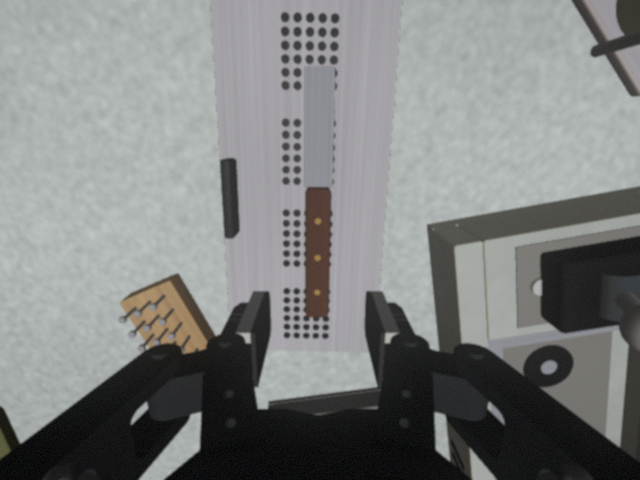

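The wrist picture shows the knife handle from (318,187) to (317,318) with its blade up the image to (320,68). The grip bar is at (230,198), clear of the left finger.

Call:
play_rows(series=[{"slide": [0.016,0.004,0.2],"dr": [0,0,0],"claw": 0.5},{"slide": [0.016,0.004,0.4],"dr": [0,0,0],"claw": 0.5},{"slide": [0.016,0.004,0.57],"dr": [0,0,0],"claw": 0.5},{"slide": [0.016,0.004,0.65],"dr": [0,0,0],"claw": 0.5},{"slide": [0.016,0.004,0.655],"dr": [0,0,0],"claw": 0.5}])

```text
t: 6.45
position: [0.4355, 0.2446, 0.0063]
tcp_rot: [0.747, 0.664, -0.003, -0.002]
contact_force: [-0.4, 0.2, 0.0]
width: 0.0427
gripper_force: 0.0
```

Call:
play_rows(series=[{"slide": [0,0,0],"dr": [0,0,0],"claw": 0.9},{"slide": [0,0,0],"dr": [0,0,0],"claw": 0.9},{"slide": [0,0,0],"dr": [0,0,0],"claw": 0.9},{"slide": [0,0,0],"dr": [0,0,0],"claw": 0.9},{"slide": [0,0,0],"dr": [0,0,0],"claw": 0.9}])

```text
t: 6.95
position: [0.4387, 0.2472, 0.0106]
tcp_rot: [0.747, 0.665, 0.001, -0.0]
contact_force: [-0.0, -3.3, 6.4]
width: 0.0183
gripper_force: 62.6
```

```bash
python3 - <<'E'
from h import *
go([.4173,-.0723,.12],down(.032))
E
```

```text
t 6.95 p [0.4387 0.2472 0.0106] x [0.115 0.993 0.001] z [ 0.001  0.001 -1.   ] w 0.0183 gf 62.6 F [-0.  -3.3  6.4]
slide [-1.599  0.078 -0.549] dr [ 0.    -0.001 -0.07 ]
```

Call:
play_rows(series=[{"slide": [0,0,-0.2],"dr": [0,0,0],"claw": 0.9},{"slide": [0,0,-0.4],"dr": [0,0,0],"claw": 0.9},{"slide": [-0.1,0,-0.55],"dr": [0,0,0],"claw": 0.9},{"slide": [-0.34,0.02,-0.55],"dr": [0,0,-0.02],"claw": 0.9},{"slide": [-0.58,0.03,-0.55],"dr": [0,0,-0.04],"claw": 0.9}])

```text
t: 7.45
position: [0.4308, 0.1305, 0.1207]
tcp_rot: [0.717, 0.698, 0.001, 0.0]
contact_force: [1.5, -0.0, -1.0]
width: 0.0182
gripper_force: 61.8
```

```bash
python3 - <<'E'
from h import *
go([.4173,-.0723,.12],down(.032))
E
```

```text
t 7.45 p [0.4308 0.1305 0.1207] x [0.027 1.    0.001] z [ 0.002  0.001 -1.   ] w 0.0182 gf 61.8 F [ 1.5 -0.  -1. ]
slide [-1.015 -0.04   0.002] dr [ 0.001 -0.001 -0.028]
```

Call:
play_rows(series=[{"slide": [-0.22,-0.01,0],"dr": [0,0,-0.01],"claw": 0.9},{"slide": [-0.46,-0.02,0],"dr": [0,0,-0.028],"claw": 0.9},{"slide": [-0.7,-0.03,0],"dr": [0,0,-0.028],"claw": 0.9},{"slide": [-0.92,-0.04,0],"dr": [0,0,-0.028],"claw": 0.9},{"slide": [-0.99,-0.04,0],"dr": [0,0,-0.028],"claw": 0.9}])

```text
t: 7.95
position: [0.4152, -0.0697, 0.1189]
tcp_rot: [0.699, 0.715, -0.001, -0.0]
contact_force: [0.7, 1.0, 0.0]
width: 0.0179
gripper_force: 61.8
```

Call:
play_rows(series=[{"slide": [0,0,0],"dr": [0,0,0],"claw": 0.9},{"slide": [0,0,0],"dr": [0,0,0],"claw": 0.9}])

```text
t: 8.15
position: [0.4157, -0.0665, 0.1186]
tcp_rot: [0.698, 0.716, -0.0, -0.001]
contact_force: [-0.3, 0.5, -1.9]
width: 0.0183
gripper_force: 61.8
```

```bash
python3 - <<'E'
from h import *
I,im=snap("wrist","w5")
print(blob(I,im,(150,0,600,400),(3,80,40),(20,255,255),.052))
go([.4173,-.0723,.012],down(.032))
E
```

```text
(array([ 0.46365088, -0.04171424], dtype=float32), array([-0.03720835,  0.9993076 ], dtype=float32), (np.float32(0.18065764), np.float32(0.03174924)))
t 8.2 p [ 0.4157 -0.066   0.1185] x [-0.028  1.     0.001] z [-0.002  0.001 -1.   ] w 0.0185 gf 61.8 F [ 0.  -0.1 -0.9]
slide [-0.032  0.008  0.533] dr [-0.001 -0.001 -0.002]
```

View pics/w5.png

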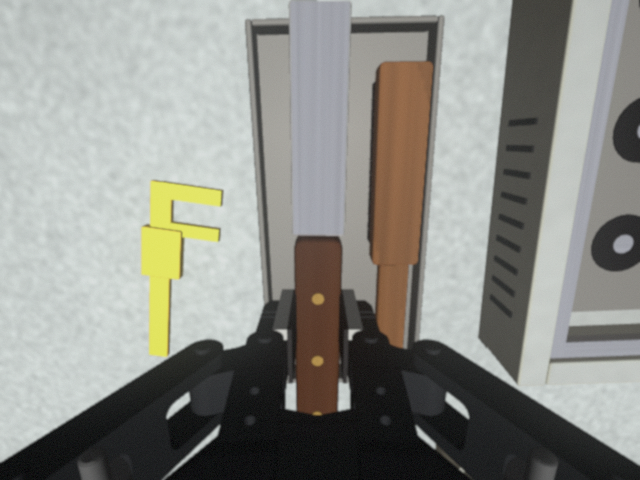

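The picture shows the knife held over the tray's left half. The brush lies bristles down in the right half, from (405,65) to (392,340), with a clear gap between them.

Call:
play_rows(series=[{"slide": [-0.032,0.012,0.15],"dr": [0,0,0],"claw": 0.9},{"slide": [-0.032,0.012,0.35],"dr": [0,0,0],"claw": 0.9},{"slide": [-0.032,0.012,0.48],"dr": [0,0,0],"claw": 0.9},{"slide": [-0.032,0.012,0.53],"dr": [0,0,0],"claw": 0.9},{"slide": [-0.032,0.012,0.535],"dr": [0,0,0],"claw": 0.9}])

```text
t: 8.7
position: [0.4179, -0.0718, 0.0112]
tcp_rot: [0.697, 0.717, -0.001, -0.002]
contact_force: [0.6, -0.2, -0.2]
width: 0.0179
gripper_force: 63.4
```

Call:
play_rows(series=[{"slide": [0,0,0],"dr": [0,0,0],"claw": 0.9},{"slide": [0,0,0],"dr": [0,0,0],"claw": 0.68},{"slide": [0,0,0],"dr": [0,0,0],"claw": 0.68},{"slide": [0,0,0],"dr": [0,0,0],"claw": 0.68},{"slide": [0,0,-0.15],"dr": [0,0,0],"claw": 0.68}])

```text
t: 9.2
position: [0.4149, -0.0721, 0.0387]
tcp_rot: [0.697, 0.717, -0.002, -0.005]
contact_force: [-0.6, -0.5, -0.3]
width: 0.027
gripper_force: 0.0
```

Call:
play_rows(series=[{"slide": [0,0,-0.2],"dr": [0,0,0],"claw": 0.68},{"slide": [0,0,-0.45],"dr": [0,0,0],"claw": 0.68},{"slide": [0.2,0,-0.6],"dr": [0,0,0],"claw": 0.68},{"slide": [0.4,0,-0.7],"dr": [0,0,0],"claw": 0.68},{"slide": [0.6,0,-0.75],"dr": [0,0,0],"claw": 0.68}])

```text
t: 9.7
position: [0.4165, 0.0478, 0.1953]
tcp_rot: [0.698, 0.716, 0.002, 0.001]
contact_force: [0.7, -0.1, -0.3]
width: 0.0276
gripper_force: 0.0
```

```bash
python3 - <<'E'
from h import *
go([.42,.22,.22],down(-.106))
E
```

```text
t 9.7 p [0.4165 0.0478 0.1953] x [-0.026  1.     0.   ] z [ 0.004  0.    -1.   ] w 0.0276 gf 0.0 F [ 0.7 -0.1 -0.3]
slide [ 0.86   0.04  -0.123] dr [ 0.002 -0.     0.063]
```

Call:
play_rows(series=[{"slide": [0.2,0.01,-0.02],"dr": [0,0,0.02],"claw": 0.5},{"slide": [0.44,0.02,-0.05],"dr": [0,0,0.05],"claw": 0.5},{"slide": [0.68,0.03,-0.1],"dr": [0,0,0.063],"claw": 0.5},{"slide": [0.84,0.04,-0.12],"dr": [0,0,0.063],"claw": 0.5},{"slide": [0.84,0.04,-0.12],"dr": [0,0,0.063],"claw": 0.5}])

```text
t: 10.2
position: [0.4189, 0.2182, 0.2172]
tcp_rot: [0.742, 0.671, 0.001, -0.001]
contact_force: [-0.2, -1.3, 0.2]
width: 0.0428
gripper_force: 0.0
```

Call:
play_rows(series=[{"slide": [0,0,0],"dr": [0,0,0],"claw": 0.5},{"slide": [0,0,0],"dr": [0,0,0],"claw": 0.5},{"slide": [0,0,0],"dr": [0,0,0],"claw": 0.5}])

```text
t: 10.5
position: [0.4187, 0.2139, 0.2155]
tcp_rot: [0.744, 0.668, -0.001, -0.001]
contact_force: [0.2, 0.5, -0.2]
width: 0.0434
gripper_force: 0.0
```

```bash
python3 - <<'E'
from h import *
st(); I,im=snap("wrist","w6")
h=cv2.cvtColor(im,cv2.COLOR_BGR2HSV)
# grip: dark blob ; hole centres
g=cv2.cvtColor(im,cv2.COLOR_BGR2GRAY)
m=(g<70).astype(np.uint8); n,l,s,c=cv2.connectedComponentsWithStats(m)
for i in range(1,n):
    if 400<s[i][4]<6000: print(s[i],c[i])
H=[c[i] for i in range(1,n) if 8<s[i][4]<120 and s[i][2]<14 and s[i][3]<14 and 100<c[i][0]<450]
W=np.array([on(I,*p,.004)[:2] for p in H]).astype(np.float32); print(len(W)); print(cv2.minAreaRect(W)); np.save('holes.npy',W)
E
```

```text
t 10.5 p [0.4187 0.2139 0.2155] x [ 0.106  0.994 -0.   ] z [-0.003  0.    -1.   ] w 0.0434 gf 0.0 F [ 0.2  0.5 -0.2]
[ 543    0   97   69 1575] [591.40825397  16.78920635]
[257 120  10  63 526] [261.91444867 151.37642586]
[ 510  177  108   74 5405] [557.50656799 210.4146161 ]
[502 281  40  36 961] [521.21956296 298.08636837]
26
((0.4683040380477905, 0.26172441244125366), (0.2601567208766937, 0.23278237879276276), 76.6652603149414)
```

View pics/w6.png

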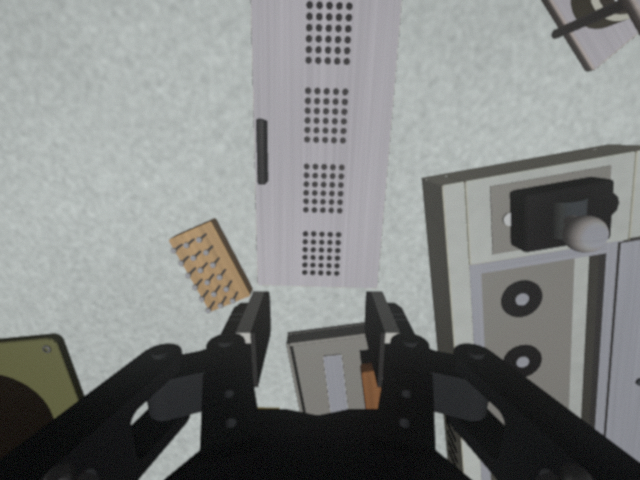

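The wrist picture shows the bare grate with its grip at (262,151), four hole fields from (329,33) to (322,254), and near-end corners at (258,287) and (377,288). The knife and brush are in the tray.

```bash
python3 - <<'E'
from h import *
I=info("wrist"); im=cv2.imread("pics/w6.png"); g=cv2.cvtColor(im,cv2.COLOR_BGR2GRAY)
bh=cv2.morphologyEx(g,cv2.MORPH_BLACKHAT,np.ones((13,13))); m=np.zeros_like(g); m[:,295:360]=(bh[:,295:360]>25)
n,l,s,c=cv2.connectedComponentsWithStats(m)
H=np.array([c[i] for i in range(1,n) if s[i][4]>8 and s[i][1]>2 and c[i][1]<285]); print(len(H))
for a,b in [(0,75),(75,150),(150,222),(222,285)]:
    k=H[(H[:,1]>a)&(H[:,1]<b)]; print(len(k),np.round(np.mean([on(I,*p,.004) for p in k],0),4))
W=np.array([on(I,*p,.004)[:2] for p in H],np.float32); print(cv2.minAreaRect(W))
mm=(g[100:200,245:280]<70).astype(np.uint8); ct=max(cv2.findContours(mm,0,2)[0],key=cv2.contourArea)[:,0]+[245,100]
for z in (.012,.02,.026): print(z,cv2.minAreaRect(np.array([on(I,*p,z)[:2] for p in ct],np.float32)))
for p in [(258,287),(377,288)]: print(on(I,*p,.002))
E
```

```text
113
25 [0.4449 0.3722 0.004 ]
30 [0.436 0.307 0.004]
30 [0.4266 0.2374 0.004 ]
28 [0.416  0.1683 0.004 ]
((0.43070390820503235, 0.26786935329437256), (0.24604740738868713, 0.035596851259469986), 82.32344818115234)
0.012 ((0.3707813322544098, 0.28024688363075256), (0.0584796667098999, 0.00866701453924179), 81.43891906738281)
0.02 ((0.3720858097076416, 0.28039371967315674), (0.05713122710585594, 0.008467180654406548), 81.43892669677734)
0.026 ((0.37306419014930725, 0.2805038094520569), (0.05611991137266159, 0.008317303843796253), 81.43888854980469)
[0.34273695 0.13505004 0.002     ]
[0.47562911 0.11987327 0.002     ]
```

```bash
python3 - <<'E'
from h import *
go([.372,.2803,.06],down(-.134))
E
```

```text
t 10.55 p [0.4188 0.2139 0.2156] x [0.106 0.994 0.   ] z [-0.002  0.    -1.   ] w 0.0425 gf 0.0 F [0.  0.4 0.2]
slide [ 0.305 -0.266  0.779] dr [-0.001 -0.     0.013]
```

Call:
play_rows(series=[{"slide": [0.1,-0.1,0.1],"dr": [0,0,0.013],"claw": 0.65},{"slide": [0.25,-0.22,0.25],"dr": [0,0,0.013],"claw": 0.65},{"slide": [0.305,-0.266,0.45],"dr": [0,0,0.013],"claw": 0.65},{"slide": [0.305,-0.266,0.65],"dr": [0,0,0.013],"claw": 0.65},{"slide": [0.305,-0.266,0.77],"dr": [0,0,0.013],"claw": 0.65}])

```text
t: 11.05
position: [0.37, 0.28, 0.0588]
tcp_rot: [0.752, 0.659, -0.003, -0.001]
contact_force: [0.5, 0.5, 0.2]
width: 0.0301
gripper_force: 0.0
```

Call:
play_rows(series=[{"slide": [0,0,0],"dr": [0,0,0],"claw": 0.65},{"slide": [0,0,0],"dr": [0,0,0],"claw": 0.65},{"slide": [0,0,0],"dr": [0,0,0],"claw": 0.65}])

```text
t: 11.35
position: [0.3736, 0.2817, 0.0641]
tcp_rot: [0.752, 0.659, 0.001, -0.001]
contact_force: [-0.1, 0.2, 0.0]
width: 0.03
gripper_force: 0.0
```

```bash
python3 - <<'E'
from h import *
go([.372,.2803,.011],down(-.134))
E
```

```text
t 11.35 p [0.3736 0.2817 0.0641] x [0.132 0.991 0.002] z [ 0.001  0.002 -1.   ] w 0.03 gf 0.0 F [-0.1  0.2  0. ]
slide [-0.009 -0.007  0.266] dr [ 0.    -0.001  0.001]
```

Call:
play_rows(series=[{"slide": [-0.009,-0.007,0.1],"dr": [0,0,0],"claw": 0.65},{"slide": [-0.009,-0.007,0.2],"dr": [0,0,0],"claw": 0.65},{"slide": [-0.009,-0.007,0.26],"dr": [0,0,0],"claw": 0.65},{"slide": [-0.009,-0.007,0.26],"dr": [0,0,0],"claw": 0.65},{"slide": [-0.009,-0.007,0.26],"dr": [0,0,0],"claw": 0.65}])

```text
t: 11.85
position: [0.371, 0.2801, 0.011]
tcp_rot: [0.752, 0.659, 0.0, -0.001]
contact_force: [0.4, -0.0, -0.0]
width: 0.03
gripper_force: 0.0
```

Call:
play_rows(series=[{"slide": [0,0,0],"dr": [0,0,0],"claw": 1},{"slide": [0,0,0],"dr": [0,0,0],"claw": 1},{"slide": [0,0,0],"dr": [0,0,0],"claw": 1},{"slide": [0,0,0],"dr": [0,0,0],"claw": 1},{"slide": [0,0,0],"dr": [0,0,0],"claw": 1}])

```text
t: 12.35
position: [0.3713, 0.2804, 0.0115]
tcp_rot: [0.752, 0.659, 0.001, -0.001]
contact_force: [-1.0, -0.3, 5.5]
width: 0.0062
gripper_force: 61.6
```

```bash
python3 - <<'E'
from h import *
st()
E
```

```text
t 12.35 p [0.3713 0.2804 0.0115] x [0.132 0.991 0.002] z [-0.     0.002 -1.   ] w 0.0062 gf 61.6 F [-1.  -0.3  5.5]
```

```bash
python3 - <<'E'
from h import *
s=monitor.state(); f,cx,cy,V=info("wrist")
T=np.eye(4);T[:3,:3]=R.from_quat(s['tcp_rot']).as_matrix();T[:3,3]=s['position']
M=V@T   # tcp -> cam
print(np.round(M,4))
np.save('M.npy',M)
def cam(p,x,z):
    x=np.array(x)/np.linalg.norm(x);z=np.array(z)/np.linalg.norm(z);T=np.eye(4);T[:3,:3]=np.c_[x,np.cross(z,x),z];T[:3,3]=p
    return f,cx,cy,M@np.linalg.inv(T)
I=cam([.6321,.0346,.1233],[-.161,.987,0],[-.008,-.001,-1])
g=cv2.GaussianBlur(cv2.imread("pics/w2.png"),(3,3),0).astype(float)
def edge(line,along,w,z,name):
    """max colour gradient across a window about a line given by two points"""
    (u0,v0),(u1,v1)=line; P=[]
    for t in np.linspace(0,1,60):
        u,v=u0+t*(u1-u0),v0+t*(v1-v0)
        if along=='v': r=int(round(v)); a=int(round(u))-w; seg=g[r,a:a+2*w+1]; d=np.abs(np.diff(seg,axis=0)).sum(1); k=(d*(np.arange(len(d))+.5))[d>d.max()*.5].sum()/d[d>d.max()*.5].sum(); P.append((a+k,r))
        else: c=int(round(u)); a=int(round(v))-w; seg=g[a:a+2*w+1,c]; d=np.abs(np.diff(seg,axis=0)).sum(1); k=(d*(np.arange(len(d))+.5))[d>d.max()*.5].sum()/d[d>d.max()*.5].sum(); P.append((c,a+k))
    W=np.array([on(I,*p,z)[:2] for p in P],np.float32); vx,vy,x,y=cv2.fitLine(W,cv2.DIST_HUBER,0,.0005,.01)[:,0]
    if vy<0 and along=='v': vx,vy=-vx,-vy
    yaw=np.arctan2(-vx,vy) if along=='v' else np.arctan2(vy,vx) if vx>0 else np.arctan2(-vy,-vx)
    res=np.std([(p-[x,y])@[-vy,vx] for p in W]); print(name,np.round([yaw,x,y,res],4), np.round(np.mean(P,0),1)); return yaw,np.array([x,y])
n=edge([(208,20),(209.5,280)],'v',6,.062,'near wall')
l=edge([(215,11),(445,32)],'h',6,.062,'left wall')
e=edge([(436,100),(418,230)],'v',6,.067,'lip free')
i=edge([(236,50),(234,220)],'v',5,.056,'ledge inner near')
E
```

```text
[[ 3.000e-04  1.000e+00  1.400e-03 -3.000e-04]
 [-9.570e-01  6.000e-04 -2.902e-01  2.840e-02]
 [-2.902e-01 -1.300e-03  9.570e-01  1.584e-01]
 [ 0.000e+00  0.000e+00  0.000e+00  1.000e+00]]
near wall [0.07   0.5598 0.0785 0.    ] [207.9 150. ]
left wall [7.290e-02 6.171e-01 1.659e-01 1.000e-04] [330.   19.8]
lip free [1.245e-01 6.831e-01 9.750e-02 5.000e-04] [425.1 165. ]
ledge inner near [7.200e-02 5.706e-01 1.101e-01 1.000e-04] [233.3 135. ]
```

```bash
cat >> h.py <<'E'
YAW=.0715; ORG=np.array([.6349,.0188,0])
def rz(a): return R.from_euler('z',a).as_matrix()
def gt(bx,bz,deg,h=.0115,by=0):
    """go for TCP so that the held grate's back edge is at dryer x=bx,z=bz with tilt deg"""
    th=np.radians(deg); Ry=R.from_euler('y',th).as_matrix()
    p=np.array([bx,by,bz])+Ry@np.array([-.124,0,h]); go(ORG+rz(YAW)@p, rz(YAW)@Ry@rz(-YAW)@down(YAW))
E
python3 - <<'E'
from h import *
gt(.046,.12,10)
E
```

```text
t 12.35 p [0.3713 0.2804 0.0115] x [0.132 0.991 0.002] z [-0.     0.002 -1.   ] w 0.0062 gf 61.6 F [-1.  -0.3  5.5]
slide [-1.197  1.116 -0.709] dr [ 0.083 -0.009 -0.097]
```

Call:
play_rows(series=[{"slide": [0,0,-0.1],"dr": [0,0,0],"claw": 1},{"slide": [0,0,-0.25],"dr": [0,0,0],"claw": 1},{"slide": [0,0,-0.45],"dr": [0,0,0],"claw": 1},{"slide": [0,0,-0.65],"dr": [0,0,0],"claw": 1},{"slide": [0,0,-0.8],"dr": [0,0,0],"claw": 1}])

```text
t: 12.85
position: [0.3704, 0.2797, 0.1719]
tcp_rot: [0.752, 0.659, -0.0, -0.001]
contact_force: [1.1, 0.5, -3.3]
width: 0.0062
gripper_force: 60.3
```

```bash
python3 - <<'E'
from h import *
gt(.046,.12,10); snap("wrist","w7")
E
```

```text
t 12.85 p [0.3704 0.2797 0.1719] x [0.131 0.991 0.001] z [-0.001  0.001 -1.   ] w 0.0062 gf 60.3 F [ 1.1  0.5 -3.3]
slide [-1.194  1.12   0.092] dr [ 0.082 -0.009 -0.097]
```

Call:
play_rows(series=[{"slide": [-0.1,0.09,0],"dr": [0,0,-0.01],"claw": 1},{"slide": [-0.22,0.2,0],"dr": [0,0,-0.03],"claw": 1},{"slide": [-0.35,0.33,0],"dr": [0,0,-0.05],"claw": 1},{"slide": [-0.49,0.46,0],"dr": [0,0,-0.07],"claw": 1},{"slide": [-0.63,0.59,0],"dr": [0,0,-0.097],"claw": 1}])

```text
t: 13.4
position: [0.4705, 0.1378, 0.168]
tcp_rot: [0.681, 0.733, -0.001, -0.002]
contact_force: [-0.3, -0.5, -3.7]
width: 0.0065
gripper_force: 60.3
```

```bash
python3 - <<'E'
from h import *
gt(.042,.12,10)
E
```

```text
t 13.4 p [0.4705 0.1378 0.168 ] x [-0.074  0.997  0.001] z [-0.005  0.    -1.   ] w 0.0065 gf 60.3 F [-0.3 -0.5 -3.7]
slide [-0.653  0.386  0.074] dr [ 0.081 -0.     0.001]
```

Call:
play_rows(series=[{"slide": [-0.18,0.1,0],"dr": [0.02,0,0],"claw": 1},{"slide": [-0.36,0.21,0.02],"dr": [0.04,0,0],"claw": 1},{"slide": [-0.53,0.31,0.05],"dr": [0.06,0,0],"claw": 1},{"slide": [-0.63,0.37,0.07],"dr": [0.081,0,0],"claw": 1},{"slide": [-0.653,0.386,0.074],"dr": [0.081,0,0],"claw": 1}])

```text
t: 13.9
position: [0.5576, 0.0122, 0.1519]
tcp_rot: [0.68, 0.728, -0.064, -0.06]
contact_force: [0.9, 0.8, -4.0]
width: 0.0059
gripper_force: 60.4
```

Call:
play_rows(series=[{"slide": [0,0,0],"dr": [0,0,0],"claw": 1},{"slide": [0,0,0],"dr": [0,0,0],"claw": 1},{"slide": [0,0,0],"dr": [0,0,0],"claw": 1},{"slide": [0,0,0],"dr": [0,0,0],"claw": 1}])

```text
t: 14.3
position: [0.5566, 0.0153, 0.155]
tcp_rot: [0.678, 0.73, -0.062, -0.058]
contact_force: [0.0, -0.3, -3.3]
width: 0.0061
gripper_force: 60.4
```

```bash
python3 - <<'E'
from h import *
gt(.046,.0585,10); snap("wrist","w8")
_,a=snap("scene","s8"); cv2.imwrite("pics/s8c.png",cv2.resize(a[180:380,170:430],None,fx=3,fy=3,interpolation=cv2.INTER_CUBIC))
E
```

```text
t 14.3 p [0.5566 0.0153 0.155 ] x [-0.073  0.997  0.001] z [-0.17  -0.012 -0.985] w 0.0061 gf 60.4 F [ 0.  -0.3 -3.3]
slide [-0.011  0.075  0.31 ] dr [ 0.002 -0.     0.001]
```

View pics/w8.png

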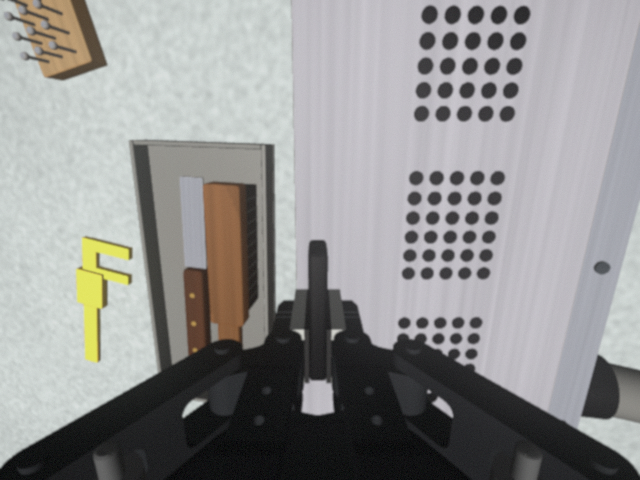

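The wrist picture shows the grate held level in the fingers, with hole fields at (453,225) and (470,63). The tray on the left still holds the knife and brush.

```bash
python3 - <<'E'
from h import *
M=np.load('M.npy'); f,cx,cy,_=info("wrist")
for n,y in (('f3',.035),('f4',.105)):
    print(n,proj((f,cx,cy,M),[y,.060,.0075]))
g=cv2.cvtColor(cv2.imread("pics/w8.png"),cv2.COLOR_BGR2GRAY)
n,l,s,c=cv2.connectedComponentsWithStats((g<90).astype(np.uint8))
H=np.array([c[i] for i in range(1,n) if 60<s[i][4]<400 and 380<c[i][0]<545])
for a,b in((0,130),(160,290)): k=H[(H[:,1]>a)&(H[:,1]<b)]; print(len(k),k.mean(0),k.min(0),k.max(0))
E
```

```text
f3 [450.09917064 227.27957895]
f4 [470.11929175  53.59610653]
25 [469.53695486  64.78890272] [421.04166667  14.17346939] [521.51707317 113.36912752]
30 [450.87822583 226.28607347] [407.91304348 177.51639344] [497.184      273.01075269]
```

Call:
play_rows(series=[{"slide": [-0.011,0.02,0.08],"dr": [0,0,0],"claw": 1},{"slide": [-0.011,0.04,0.17],"dr": [0,0,0],"claw": 1},{"slide": [-0.011,0.06,0.25],"dr": [0,0,0],"claw": 1},{"slide": [-0.011,0.07,0.295],"dr": [0,0,0],"claw": 1},{"slide": [-0.011,0.075,0.31],"dr": [0,0,0],"claw": 1}])

```text
t: 14.9
position: [0.5604, 0.0126, 0.089]
tcp_rot: [0.679, 0.729, -0.064, -0.06]
contact_force: [-1.1, -0.0, -2.3]
width: 0.0063
gripper_force: 60.6
```

Call:
play_rows(series=[{"slide": [0,0,0],"dr": [0,0,0],"claw": 1},{"slide": [0,0,0],"dr": [0,0,0],"claw": 1},{"slide": [0,0,0],"dr": [0,0,0],"claw": 1},{"slide": [0,0,0],"dr": [0,0,0],"claw": 1}])

```text
t: 15.3
position: [0.562, 0.0126, 0.0918]
tcp_rot: [0.679, 0.729, -0.062, -0.058]
contact_force: [0.0, -0.4, -2.9]
width: 0.0061
gripper_force: 60.3
```

```bash
python3 - <<'E'
from h import *
gt(.0685,.0585,10)
_,a=snap("side","d9"); cv2.imwrite("pics/d9c.png",cv2.resize(a[170:330,240:460],None,fx=3.5,fy=3.5,interpolation=cv2.INTER_CUBIC))
E
```

```text
t 15.3 p [0.562  0.0126 0.0918] x [-0.071  0.997  0.001] z [-0.169 -0.012 -0.986] w 0.0061 gf 60.3 F [ 0.  -0.4 -2.9]
slide [ 0.005  0.107 -0.016] dr [ 0.002 -0.    -0.   ]
```

View pics/d9c.png

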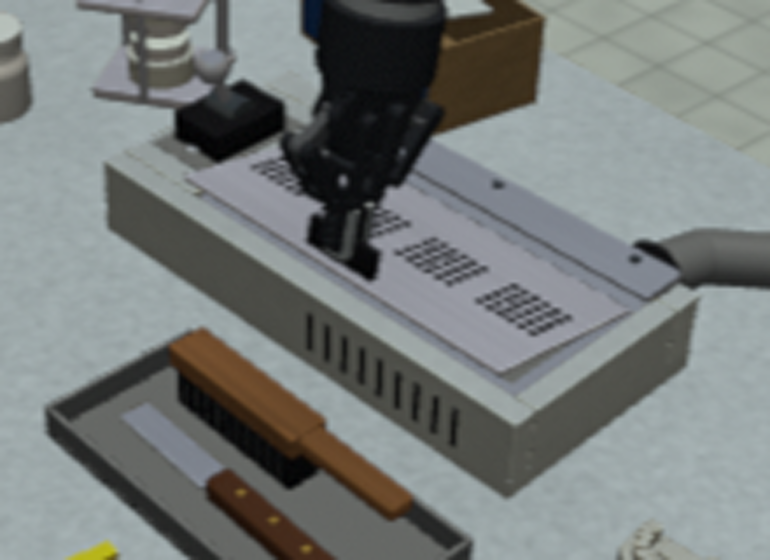

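The side view shows the tilted grate over the opening with its back edge just in front of the lip, and its right end inside the frame. The knife and brush are in the tray.

Call:
play_rows(series=[{"slide": [0,0.03,-0.004],"dr": [0,0,0],"claw": 1},{"slide": [0.003,0.06,-0.008],"dr": [0,0,0],"claw": 1},{"slide": [0.005,0.08,-0.012],"dr": [0,0,0],"claw": 1},{"slide": [0.005,0.1,-0.016],"dr": [0,0,0],"claw": 1},{"slide": [0.005,0.107,-0.016],"dr": [0,0,0],"claw": 1}])

```text
t: 15.85
position: [0.5835, 0.0152, 0.0905]
tcp_rot: [0.679, 0.729, -0.063, -0.059]
contact_force: [-2.7, 0.2, -1.8]
width: 0.0061
gripper_force: 60.4
```

Call:
play_rows(series=[{"slide": [0,0,0],"dr": [0,0,0],"claw": 1},{"slide": [0,0,0],"dr": [0,0,0],"claw": 1},{"slide": [0,0,0],"dr": [0,0,0],"claw": 1}])

```text
t: 16.15
position: [0.5828, 0.0151, 0.0904]
tcp_rot: [0.679, 0.729, -0.063, -0.059]
contact_force: [-0.7, -0.0, -3.1]
width: 0.0059
gripper_force: 60.4
```

```bash
python3 - <<'E'
from h import *
gt(.0685,.0575,10);gt(.068,.057,4); gt(.068,.0565,0)
E
```

```text
t 16.15 p [0.5828 0.0151 0.0904] x [-0.071  0.997  0.001] z [-0.171 -0.011 -0.985] w 0.0059 gf 60.4 F [-0.7 -0.  -3.1]
slide [-0.     0.003 -0.   ] dr [ 0.001 -0.    -0.   ]
t 16.15 p [0.5828 0.0151 0.0904] x [-0.071  0.997  0.001] z [-0.171 -0.011 -0.985] w 0.0059 gf 60.4 F [-0.7 -0.  -3.1]
slide [-0.    -0.002  0.068] dr [-0.049 -0.    -0.   ]
t 16.15 p [0.5828 0.0151 0.0904] x [-0.071  0.997  0.001] z [-0.171 -0.011 -0.985] w 0.0059 gf 60.4 F [-0.7 -0.  -3.1]
slide [-0.     0.     0.114] dr [-0.082 -0.    -0.   ]
```

Call:
play_rows(series=[{"slide": [0,-0.001,0.028],"dr": [-0.02,0,0],"claw": 1},{"slide": [0,-0.002,0.056],"dr": [-0.04,0,0],"claw": 1},{"slide": [0,-0.002,0.085],"dr": [-0.061,0,0],"claw": 1},{"slide": [0,0,0.108],"dr": [-0.078,0,0],"claw": 1},{"slide": [0,0,0.112],"dr": [-0.082,0,0],"claw": 1}])

```text
t: 16.65
position: [0.5782, 0.0149, 0.068]
tcp_rot: [0.682, 0.732, 0.0, -0.001]
contact_force: [-1.2, 0.1, -1.0]
width: 0.0059
gripper_force: 60.5
```

Call:
play_rows(series=[{"slide": [0,0,0],"dr": [0,0,0],"claw": 1},{"slide": [0,0,0],"dr": [0,0,0],"claw": 1},{"slide": [0,0,0],"dr": [0,0,0],"claw": 1}])

```text
t: 16.95
position: [0.5796, 0.0148, 0.0687]
tcp_rot: [0.681, 0.732, 0.0, -0.0]
contact_force: [-0.2, 0.1, -1.8]
width: 0.0066
gripper_force: 60.4
```

```bash
python3 - <<'E'
from h import *
gt(.0675,.056,0); snap("wrist","w10")
E
```

```text
t 16.95 p [0.5796 0.0148 0.0687] x [-0.071  0.997  0.001] z [ 0.     0.001 -1.   ] w 0.0066 gf 60.4 F [-0.2  0.1 -1.8]
slide [-0.    -0.005  0.006] dr [ 0. -0. -0.]
```

View pics/w10.png

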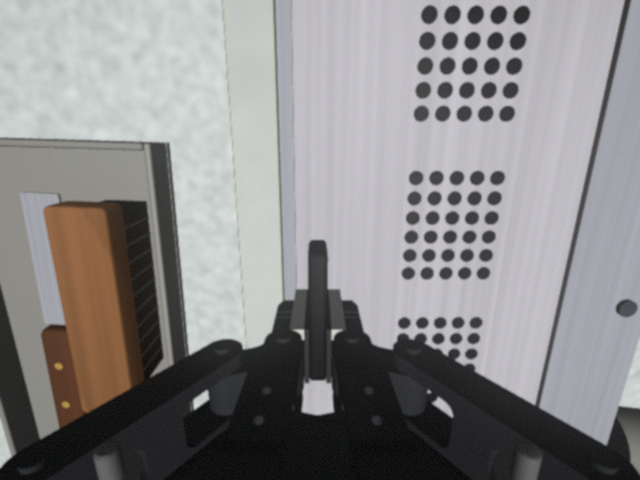

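The picture shows the grate flat in the opening, with a thin strip of ledge at (285,150) in front. Its back edge is under the lip along (630,30)-(545,400).

Call:
play_rows(series=[{"slide": [0,-0.003,0.006],"dr": [0,0,0],"claw": 1},{"slide": [0,-0.005,0.01],"dr": [0,0,0],"claw": 1},{"slide": [0,-0.005,0.01],"dr": [0,0,0],"claw": 1},{"slide": [0,-0.005,0.01],"dr": [0,0,0],"claw": 1}])

```text
t: 17.4
position: [0.5793, 0.0148, 0.0675]
tcp_rot: [0.682, 0.732, 0.001, 0.001]
contact_force: [0.1, 0.7, 2.8]
width: 0.0062
gripper_force: 61.2
```

Call:
play_rows(series=[{"slide": [0,0,0],"dr": [0,0,0],"claw": 0.75},{"slide": [0,0,0],"dr": [0,0,0],"claw": 0.75},{"slide": [0,0,0],"dr": [0,0,0],"claw": 0.75},{"slide": [0,0,-0.05],"dr": [0,0,0],"claw": 0.75},{"slide": [0,0,-0.25],"dr": [0,0,0],"claw": 0.75}])

```text
t: 17.9
position: [0.5743, 0.0149, 0.1121]
tcp_rot: [0.682, 0.732, -0.003, -0.004]
contact_force: [0.2, 0.5, -0.0]
width: 0.0213
gripper_force: 0.0
```

Call:
play_rows(series=[{"slide": [0,0,-0.2],"dr": [0,0,0],"claw": 0.75},{"slide": [0.1,0,-0.45],"dr": [0,0,0],"claw": 0.75},{"slide": [0.2,0,-0.65],"dr": [0,0,0],"claw": 0.75},{"slide": [0.2,0.1,-0.8],"dr": [0,0,0],"claw": 0},{"slide": [0.2,0.2,-0.85],"dr": [0,0,0],"claw": 0}])

```text
t: 18.4
position: [0.6172, 0.0581, 0.2934]
tcp_rot: [0.681, 0.732, 0.003, 0.003]
contact_force: [-0.7, 0.2, 0.7]
width: 0.0495
gripper_force: 0.0
```

Call:
play_rows(series=[{"slide": [0,0,0],"dr": [0,0,0],"claw": 0},{"slide": [0,0,0],"dr": [0,0,0],"claw": 0},{"slide": [0,0,0],"dr": [0,0,0],"claw": 0}])

```text
t: 18.7
position: [0.6139, 0.0573, 0.2847]
tcp_rot: [0.682, 0.732, -0.001, -0.001]
contact_force: [-1.3, -0.6, 0.0]
width: 0.0854
gripper_force: 0.0
```

```bash
cat > fld.py <<'E'
from h import *
def fields(I,im):
    """hole fields of the seated grate -> centres (dryer frame, mm)"""
    g=cv2.cvtColor(im,cv2.COLOR_BGR2GRAY); bh=cv2.morphologyEx(g,cv2.MORPH_BLACKHAT,np.ones((15,15)))
    n,l,s,c=cv2.connectedComponentsWithStats((bh>30).astype(np.uint8)); H=[]
    for i in range(1,n):
        if 10<s[i][4]<300 and .5<s[i][2]/s[i][3]<2:
            p=rz(-YAW)@(on(I,*c[i],.060)-ORG)*1000
            if abs(p[0]-3)<32 and abs(p[1])<140: H.append(p[:2])
    H=np.array(H)
    for y in(-105,-35,35,105):
        k=H[abs(H[:,1]-y)<30]; 
        if len(k)>3: print('field y',y,len(k),np.round(k.mean(0),1),'span',np.round(np.ptp(k,axis=0),1))
E
python3 - <<'E'
from fld import *
st(); I,im=snap("wrist","w11"); fields(I,im)
E
```

```text
t 18.7 p [0.6139 0.0573 0.2847] x [-0.071  0.997  0.001] z [-0.003  0.001 -1.   ] w 0.0854 gf 0.0 F [-1.3 -0.6  0. ]
field y -105 21 [   0.6 -106.1] span [35.3 44.6]
field y -35 30 [  4.  -35.3] span [35.5 44.3]
field y 35 30 [ 4.  34.9] span [35.5 44.2]
field y 105 30 [  4. 105.] span [35.6 44.3]
```

```bash
python3 - <<'E'
from h import *
go([.51,-.31,.26],down(0))
E
```

```text
t 18.75 p [0.6139 0.0572 0.2847] x [-0.071  0.997  0.001] z [-0.003  0.001 -1.   ] w 0.0856 gf 0.0 F [-0.1 -0.4  0.4]
slide [-1.795 -0.648  0.124] dr [-0.002 -0.     0.034]
```

Call:
play_rows(series=[{"slide": [-0.2,-0.08,0],"dr": [0,0,0],"claw": 0},{"slide": [-0.43,-0.16,0],"dr": [0,0,0],"claw": 0},{"slide": [-0.66,-0.24,0],"dr": [0,0,0],"claw": 0},{"slide": [-0.89,-0.32,0],"dr": [0,0,0],"claw": 0},{"slide": [-1,-0.36,0],"dr": [0,0,0],"claw": 0}])

```text
t: 19.25
position: [0.5555, -0.1501, 0.2852]
tcp_rot: [0.683, 0.731, -0.001, -0.001]
contact_force: [0.4, -0.3, 0.3]
width: 0.0853
gripper_force: 0.0
```

Call:
play_rows(series=[{"slide": [-0.23,-0.08,0],"dr": [0,0,0.01],"claw": 0},{"slide": [-0.46,-0.16,0.05],"dr": [0,0,0.034],"claw": 0},{"slide": [-0.69,-0.24,0.1],"dr": [0,0,0.034],"claw": 0},{"slide": [-0.795,-0.288,0.124],"dr": [0,0,0.034],"claw": 0},{"slide": [-0.795,-0.288,0.124],"dr": [0,0,0.034],"claw": 0}])

```text
t: 19.75
position: [0.509, -0.3119, 0.2588]
tcp_rot: [0.709, 0.705, -0.0, -0.002]
contact_force: [0.3, 0.2, 0.5]
width: 0.0852
gripper_force: 0.0
```

Call:
play_rows(series=[{"slide": [0,0,0],"dr": [0,0,0],"claw": 0},{"slide": [0,0,0],"dr": [0,0,0],"claw": 0},{"slide": [0,0,0],"dr": [0,0,0],"claw": 0}])

```text
t: 20.05
position: [0.512, -0.3087, 0.2618]
tcp_rot: [0.706, 0.708, 0.0, -0.0]
contact_force: [0.2, -0.2, -0.2]
width: 0.0854
gripper_force: 0.0
```

```bash
python3 - <<'E'
from h import *
st(); I,im=snap("wrist","w12")
h=cv2.cvtColor(im,cv2.COLOR_BGR2HSV)
for n,p in (('A',(.455,-.408,.03)),('B',(.561,-.276,.03))):
    u,v=proj(I,p).astype(int); print(n,u,v)
    if 0<v<480: print(h[v,u],np.median(h[max(v-15,0):v+15,u-15:u+15].reshape(-1,3),0))
print('bg',np.median(h[50:150,50:100].reshape(-1,3),0))
E
```

```text
t 20.05 p [ 0.512  -0.3087  0.2618] x [-0.002  1.     0.001] z [ 0.     0.001 -1.   ] w 0.0854 gf 0.0 F [ 0.2 -0.2 -0.2]
A 269 290
[ 30  13 141] [ 30.  18. 138.]
B 363 178
[ 30  13 137] [ 30.  17. 140.]
bg [ 78.   9. 146.]
```

View pics/w12.png

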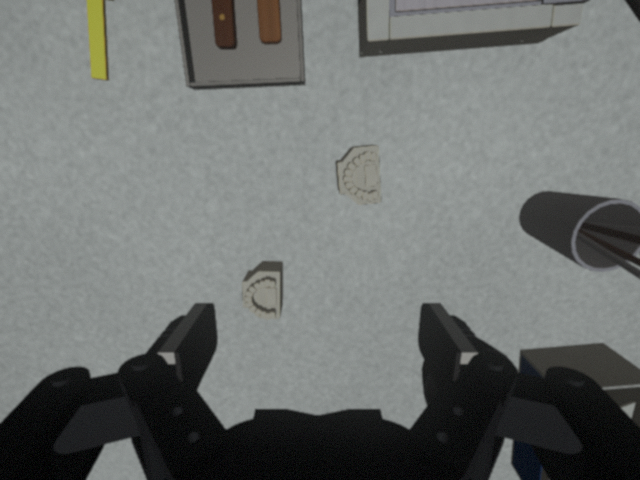

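The wrist picture shows two casts only, at (358,175) and (263,292), both with teeth up and the flat heel to the right (+x). The tray holds both tools.

```bash
cat > cast.py <<'E'
from h import *
def cast(I,im,guess,z=.038,name=''):
    """mask a cast near guess, world hull at height z; heel = longest hull edge; prints heel line, yaw, centre"""
    h=cv2.cvtColor(im,cv2.COLOR_BGR2HSV); m=cv2.inRange(h,np.array([16,9,60]),np.array([48,90,255]))
    m=cv2.morphologyEx(m,cv2.MORPH_OPEN,np.ones((3,3))); m=cv2.morphologyEx(m,cv2.MORPH_CLOSE,np.ones((9,9)))
    g=proj(I,guess); best=None
    for c in cv2.findContours(m,0,1)[0]:
        if cv2.contourArea(c)<300: continue
        d=-cv2.pointPolygonTest(c,(float(g[0]),float(g[1])),True)
        if best is None or d<best[0]: best=(d,c)
    c=best[1]; W=np.array([on(I,u,v,z)[:2] for u,v in c[:,0]],np.float32)
    hull=cv2.convexHull(W); ap=cv2.approxPolyDP(hull,.003,True)[:,0]
    r=cv2.minAreaRect(W); print(name,'area',cv2.contourArea(c),'dist',best[0],'rect',np.round(r[0],4),np.round(r[1],4),round(r[2],1))
    E=[(np.linalg.norm(ap[i-1]-ap[i]),ap[i-1],ap[i]) for i in range(len(ap))]
    for e in sorted(E,key=lambda e:-e[0])[:4]:
        d=e[2]-e[1]; print('  edge',round(float(e[0]),4),np.round(e[1],4),np.round(e[2],4),'ang',round(float(np.degrees(np.arctan2(d[1],d[0]))),1))
    return m,c
E
python3 - <<'E'
from cast import *
I=info("wrist"); im=cv2.imread("pics/w12.png")
cast(I,im,(.455,-.408,.03),name='A'); cast(I,im,(.561,-.276,.03),name='B')
E
```

```text
A area 1865.0 dist -11.997833251953125 rect [ 0.4473 -0.4042] [0.0736 0.0456] 88.4
  edge 0.0668 [ 0.4681 -0.4358] [ 0.4711 -0.3691] ang 87.4
  edge 0.0344 [ 0.4497 -0.3691] [ 0.4256 -0.3936] ang -134.5
  edge 0.0318 [ 0.4256 -0.3936] [ 0.4248 -0.4254] ang -91.4
  edge 0.0215 [ 0.4248 -0.4254] [ 0.4418 -0.4385] ang -37.6
B area 2133.5 dist -16.026519775390625 rect [ 0.5547 -0.2727] [0.0451 0.0607] 6.0
  edge 0.0579 [ 0.5782 -0.3005] [ 0.574  -0.2427] ang 94.1
  edge 0.0313 [ 0.5313 -0.2587] [ 0.5351 -0.2898] ang -83.1
  edge 0.0266 [ 0.574  -0.2427] [ 0.5474 -0.2437] ang -177.8
  edge 0.0243 [ 0.5351 -0.2898] [ 0.5557 -0.3027] ang -31.9
```

```bash
python3 - <<'E'
from h import *
go([.5547,-.2727,.14],down(.096))
E
```

```text
t 20.1 p [ 0.5121 -0.3088  0.2619] x [-0.002  1.     0.   ] z [ 0.001  0.    -1.   ] w 0.0859 gf 0.0 F [-0.9 -0.3 -0. ]
slide [0.18  0.213 0.609] dr [ 0.    -0.    -0.045]
```

Call:
play_rows(series=[{"slide": [0.06,0.07,0.2],"dr": [0,0,-0.02],"claw": 0},{"slide": [0.12,0.14,0.4],"dr": [0,0,-0.045],"claw": 0},{"slide": [0.18,0.213,0.55],"dr": [0,0,-0.045],"claw": 0},{"slide": [0.18,0.213,0.609],"dr": [0,0,-0.045],"claw": 0},{"slide": [0.18,0.213,0.609],"dr": [0,0,-0.045],"claw": 0}])

```text
t: 20.6
position: [0.5532, -0.2725, 0.1374]
tcp_rot: [0.672, 0.74, -0.0, -0.002]
contact_force: [0.3, -0.3, -1.2]
width: 0.0854
gripper_force: 0.0
```

Call:
play_rows(series=[{"slide": [0,0,0],"dr": [0,0,0],"claw": 0},{"slide": [0,0,0],"dr": [0,0,0],"claw": 0},{"slide": [0,0,0],"dr": [0,0,0],"claw": 0}])

```text
t: 20.9
position: [0.5548, -0.2749, 0.142]
tcp_rot: [0.673, 0.739, 0.001, 0.002]
contact_force: [-0.2, 0.5, -0.4]
width: 0.0854
gripper_force: 0.0
```

```bash
python3 - <<'E'
from cast import *
st(); I,im=snap("wrist","w13")
m,c=cast(I,im,(.5547,-.2727,.03),name='B38'); cast(I,im,(.5547,-.2727,.03),z=.025,name='B25')
print(cv2.boundingRect(c))
E
```

```text
t 20.9 p [ 0.5548 -0.2749  0.142 ] x [-0.093  0.996 -0.002] z [ 0.003 -0.001 -1.   ] w 0.0854 gf 0.0 F [-0.2  0.5 -0.4]
B38 area 4252.0 dist -28.043975830078125 rect [ 0.5551 -0.2705] [0.0442 0.0641] 5.8
  edge 0.0574 [ 0.5797 -0.3002] [ 0.5743 -0.243 ] ang 95.3
  edge 0.0302 [ 0.5321 -0.2596] [ 0.5349 -0.2896] ang -84.6
  edge 0.0254 [ 0.548  -0.2397] [ 0.5321 -0.2596] ang -128.6
  edge 0.0245 [ 0.5349 -0.2896] [ 0.5559 -0.3024] ang -31.4
B25 area 4252.0 dist -28.043975830078125 rect [ 0.5555 -0.2741] [0.0465 0.0675] 5.8
  edge 0.0605 [ 0.5813 -0.3054] [ 0.5757 -0.2452] ang 95.3
  edge 0.0318 [ 0.5313 -0.2626] [ 0.5343 -0.2943] ang -84.6
  edge 0.0268 [ 0.548  -0.2417] [ 0.5313 -0.2626] ang -128.6
  edge 0.0258 [ 0.5343 -0.2943] [ 0.5563 -0.3077] ang -31.4
(288, 192, 61, 84)
```

```bash
python3 - <<'E'
from h import *
go([.5551,-.2733,.012],down(.094))
E
```

```text
t 20.95 p [ 0.5547 -0.2747  0.1416] x [-0.093  0.996 -0.001] z [ 0.003 -0.001 -1.   ] w 0.0854 gf 0.0 F [0.7 0.5 0.2]
slide [0.008 0.001 0.648] dr [ 0.001  0.001 -0.   ]
```

Call:
play_rows(series=[{"slide": [0.008,0.001,0.2],"dr": [0,0,0],"claw": 0},{"slide": [0.008,0.001,0.4],"dr": [0,0,0],"claw": 0},{"slide": [0.008,0.001,0.57],"dr": [0,0,0],"claw": 0},{"slide": [0.008,0.001,0.64],"dr": [0,0,0],"claw": 0},{"slide": [0.008,0.001,0.645],"dr": [0,0,0],"claw": 0}])

```text
t: 21.45
position: [0.5528, -0.2716, 0.0088]
tcp_rot: [0.673, 0.74, -0.0, -0.002]
contact_force: [-0.4, 0.1, 0.3]
width: 0.0854
gripper_force: 0.0
```

Call:
play_rows(series=[{"slide": [0,0,0],"dr": [0,0,0],"claw": 0.25},{"slide": [0,0,0],"dr": [0,0,0],"claw": 0.7},{"slide": [0,0,0],"dr": [0,0,0],"claw": 0.7},{"slide": [0,0,0],"dr": [0,0,0],"claw": 0.7},{"slide": [0,0,0],"dr": [0,0,0],"claw": 0.7}])

```text
t: 21.95
position: [0.5559, -0.2732, 0.0133]
tcp_rot: [0.673, 0.74, 0.001, 0.002]
contact_force: [0.3, 0.1, 5.6]
width: 0.0431
gripper_force: 63.4
```

```bash
python3 - <<'E'
from h import *
go([.5551,-.2733,.16],down(.094))
E
```

```text
t 21.95 p [ 0.5559 -0.2732  0.0133] x [-0.094  0.996 -0.002] z [ 0.004 -0.002 -1.   ] w 0.0431 gf 63.4 F [0.3 0.1 5.6]
slide [-0.002 -0.001 -0.734] dr [0.002 0.001 0.   ]
```

```bash
cat >> h.py <<'E'
def fp(y,z,x=.004): p=ORG+rz(YAW)@np.array([x,y,0]); p[2]=z; return p
E
echo ok
```

```text
ok
```

Call:
play_rows(series=[{"slide": [0,0,-0.12],"dr": [0,0,0],"claw": 0.7},{"slide": [0,0,-0.3],"dr": [0,0,0],"claw": 0.7},{"slide": [0,0,-0.52],"dr": [0,0,0],"claw": 0.7},{"slide": [0.1,0.05,-0.7],"dr": [0,0,0],"claw": 0.7},{"slide": [0.3,0.12,-0.75],"dr": [0,0,0.01],"claw": 0.7}])

```text
t: 22.45
position: [0.575, -0.2128, 0.1671]
tcp_rot: [0.682, 0.731, 0.001, 0.005]
contact_force: [1.0, 1.3, -1.1]
width: 0.043
gripper_force: 62.7
```

```bash
python3 - <<'E'
from h import *
go(fp(-.035,.13),down(YAW))
E
```

```text
t 22.45 p [ 0.575  -0.2128  0.1671] x [-0.069  0.998 -0.005] z [ 0.009 -0.004 -1.   ] w 0.043 gf 62.7 F [ 1.   1.3 -1.1]
slide [0.96  0.398 0.184] dr [ 0.004  0.002 -0.001]
```

Call:
play_rows(series=[{"slide": [0.2,0.08,0],"dr": [0,0,0],"claw": 0.7},{"slide": [0.4,0.17,0],"dr": [0,0,0],"claw": 0.7},{"slide": [0.62,0.26,0.03],"dr": [0,0,0],"claw": 0.7},{"slide": [0.82,0.34,0.08],"dr": [0,0,0],"claw": 0.7},{"slide": [0.95,0.394,0.14],"dr": [0,0,0],"claw": 0.7}])

```text
t: 22.95
position: [0.6377, -0.012, 0.1332]
tcp_rot: [0.68, 0.733, 0.001, 0.0]
contact_force: [-0.1, -1.2, -1.3]
width: 0.0431
gripper_force: 62.7
```

Call:
play_rows(series=[{"slide": [0,0,0],"dr": [0,0,0],"claw": 0.7},{"slide": [0,0,0],"dr": [0,0,0],"claw": 0.7},{"slide": [0,0,0],"dr": [0,0,0],"claw": 0.7},{"slide": [0,0,0],"dr": [0,0,0],"claw": 0.7}])

```text
t: 23.35
position: [0.6372, -0.0162, 0.1335]
tcp_rot: [0.681, 0.732, 0.0, 0.0]
contact_force: [-0.1, -0.0, -1.8]
width: 0.043
gripper_force: 62.5
```

```bash
python3 - <<'E'
from h import *
go(fp(-.035,.074),down(YAW)); snap("wrist","w14")
E
```

```text
t 23.35 p [ 0.6372 -0.0162  0.1335] x [-0.072  0.997  0.   ] z [ 0.001  0.    -1.   ] w 0.043 gf 62.5 F [-0.1 -0.  -1.8]
slide [0.    0.021 0.298] dr [ 0. -0.  0.]
```

Call:
play_rows(series=[{"slide": [0,0.021,0.1],"dr": [0,0,0],"claw": 0.7},{"slide": [0,0.021,0.2],"dr": [0,0,0],"claw": 0.7},{"slide": [0,0.021,0.27],"dr": [0,0,0],"claw": 0.7},{"slide": [0,0.021,0.29],"dr": [0,0,0],"claw": 0.7},{"slide": [0,0.021,0.295],"dr": [0,0,0],"claw": 0.7}])

```text
t: 23.9
position: [0.6414, -0.015, 0.074]
tcp_rot: [0.681, 0.732, 0.0, -0.0]
contact_force: [-0.3, 0.5, -0.9]
width: 0.0429
gripper_force: 62.5
```

Call:
play_rows(series=[{"slide": [0,0,0],"dr": [0,0,0],"claw": 0.7},{"slide": [0,0,0.003],"dr": [0,0,0],"claw": 0.7},{"slide": [0,0,0.003],"dr": [0,0,0],"claw": 0.7}])

```text
t: 24.2
position: [0.6416, -0.0146, 0.0738]
tcp_rot: [0.681, 0.733, 0.001, 0.0]
contact_force: [-0.4, -1.0, -1.7]
width: 0.0427
gripper_force: 62.5
```

```bash
python3 - <<'E'
from h import *
go(fp(-.035,.0733),down(YAW))
E
```

```text
t 24.2 p [ 0.6416 -0.0146  0.0738] x [-0.073  0.997  0.   ] z [ 0.001  0.001 -1.   ] w 0.0427 gf 62.5 F [-0.4 -1.  -1.7]
slide [-0.006 -0.002  0.002] dr [ 0.    -0.     0.001]
```

Call:
play_rows(series=[{"slide": [-0.006,-0.002,0],"dr": [0,0,0],"claw": 0.7},{"slide": [-0.006,-0.002,0.005],"dr": [0,0,0],"claw": 0.7},{"slide": [-0.006,-0.002,0.005],"dr": [0,0,0],"claw": 0.7}])

```text
t: 24.5
position: [0.6413, -0.0159, 0.0733]
tcp_rot: [0.681, 0.733, 0.0, 0.0]
contact_force: [-3.7, 0.8, 3.6]
width: 0.0429
gripper_force: 63.0
```

Call:
play_rows(series=[{"slide": [0,0,0],"dr": [0,0,0],"claw": 0.45},{"slide": [0,0,0],"dr": [0,0,0],"claw": 0.33},{"slide": [0,0,0],"dr": [0,0,0],"claw": 0.33},{"slide": [0,0,-0.1],"dr": [0,0,0],"claw": 0.33},{"slide": [0,0,-0.3],"dr": [0,0,0],"claw": 0.33}])

```text
t: 25.0
position: [0.6379, -0.0156, 0.128]
tcp_rot: [0.681, 0.732, -0.002, -0.004]
contact_force: [0.8, 0.3, -0.1]
width: 0.0573
gripper_force: 0.0
```

Call:
play_rows(series=[{"slide": [0,0,-0.2],"dr": [0,0,0],"claw": 0.2},{"slide": [0,0,-0.4],"dr": [0,0,0],"claw": 0},{"slide": [0,0,-0.5],"dr": [0,0,0],"claw": 0},{"slide": [0,0,-0.5],"dr": [0,0,0],"claw": 0},{"slide": [0,0,-0.5],"dr": [0,0,0],"claw": 0}])

```text
t: 25.5
position: [0.6409, -0.0159, 0.2318]
tcp_rot: [0.681, 0.733, 0.0, -0.0]
contact_force: [-0.9, 0.3, -0.5]
width: 0.0852
gripper_force: 0.0
```

```bash
cat > chk.py <<'E'
from cast import *
import sys
def chk(y,name):
    """print placed cast's centre, in dryer mm"""
    I,im=snap("wrist",name); m,c=cast(I,im,fp(y,.09),z=.098,name=name)
    P=np.array([(rz(-YAW)@(on(I,u,v,.098)-ORG))[:2]*1000 for u,v in c[:,0]]); print('dryer extents',np.round(P.min(0),1),np.round(P.max(0),1))
    for z in (.098,): 
        k=P[P[:,0]>P[:,0].max()-3]; print('heel y range',np.round(k.min(0),1),np.round(k.max(0),1))
        k=P[P[:,0]<P[:,0].min()+2]; print('front y range',np.round(k.min(0),1),np.round(k.max(0),1))
E
python3 - <<'E'
from chk import *
st(); chk(-.035,'w15'); 
I=info("scene");_,im=snap("scene","s15"); 
go([.447,-.404,.14],down(-.035))
E
```

```text
t 25.5 p [ 0.6409 -0.0159  0.2318] x [-0.073  0.997  0.001] z [-0.     0.001 -1.   ] w 0.0852 gf 0.0 F [-0.9  0.3 -0.5]
w15 area 3336.0 dist -25.966644287109375 rect [ 0.6409 -0.0138] [0.0436 0.0635] 5.5
  edge 0.0574 [ 0.6639 -0.0426] [0.6601 0.0146] ang 93.8
  edge 0.0326 [ 0.619  -0.0008] [ 0.6215 -0.0332] ang -85.5
  edge 0.0237 [0.6349 0.0168] [ 0.619  -0.0008] ang -132.3
  edge 0.0231 [ 0.641  -0.0453] [ 0.6639 -0.0426] ang 6.5
dryer extents [-18.3 -64.3] [25.7 -1.2]
heel y range [ 22.8 -63.4] [25.7 -4.4]
front y range [-18.3 -50.9] [-16.5 -17.5]
t 25.6 p [ 0.6399 -0.0158  0.2296] x [-0.073  0.997  0.001] z [-0.004  0.001 -1.   ] w 0.0857 gf 0.0 F [-0.1 -0.3  0.4]
slide [-1.866 -1.102  0.45 ] dr [-0.002 -0.001  0.052]
```

Call:
play_rows(series=[{"slide": [-0.2,-0.12,0],"dr": [0,0,0],"claw": 0},{"slide": [-0.4,-0.24,0],"dr": [0,0,0],"claw": 0},{"slide": [-0.61,-0.36,0],"dr": [0,0,0.02],"claw": 0},{"slide": [-0.82,-0.48,0],"dr": [0,0,0.03],"claw": 0},{"slide": [-1,-0.59,0],"dr": [0,0,0.03],"claw": 0}])

```text
t: 26.1
position: [0.5359, -0.2254, 0.2296]
tcp_rot: [0.704, 0.711, -0.0, -0.002]
contact_force: [0.5, 0.1, 0.5]
width: 0.0857
gripper_force: 0.0
```

Call:
play_rows(series=[{"slide": [-0.21,-0.12,0],"dr": [0,0,0],"claw": 0},{"slide": [-0.42,-0.24,0.05],"dr": [0,0,0.01],"claw": 0},{"slide": [-0.62,-0.36,0.15],"dr": [0,0,0.022],"claw": 0},{"slide": [-0.8,-0.46,0.2],"dr": [0,0,0.022],"claw": 0},{"slide": [-0.86,-0.5,0.25],"dr": [0,0,0.022],"claw": 0}])

```text
t: 26.6
position: [0.4368, -0.3989, 0.1787]
tcp_rot: [0.721, 0.693, -0.0, -0.002]
contact_force: [0.8, -0.0, 1.0]
width: 0.0854
gripper_force: 0.0
```

Call:
play_rows(series=[{"slide": [0,0,0],"dr": [0,0,0],"claw": 0},{"slide": [0,0,0],"dr": [0,0,0],"claw": 0},{"slide": [0,0,0],"dr": [0,0,0],"claw": 0}])

```text
t: 26.9
position: [0.4407, -0.3959, 0.1823]
tcp_rot: [0.719, 0.695, 0.0, -0.0]
contact_force: [0.5, -0.5, 0.0]
width: 0.0853
gripper_force: 0.0
```

```bash
python3 - <<'E'
from cast import *
st(); I,im=snap("wrist","w16"); cast(I,im,(.447,-.404,.03),name='A')
go([.447,-.404,.14],down(-.035))
E
```

```text
t 26.9 p [ 0.4407 -0.3959  0.1823] x [0.034 0.999 0.001] z [ 0.     0.001 -1.   ] w 0.0853 gf 0.0 F [ 0.5 -0.5  0. ]
A area 3136.0 dist -24.43719482421875 rect [ 0.4464 -0.4063] [0.0649 0.0441] 88.1
  edge 0.0581 [ 0.466  -0.4394] [ 0.469  -0.3814] ang 87.0
  edge 0.0371 [ 0.4281 -0.3861] [ 0.4238 -0.4229] ang -96.8
  edge 0.0246 [ 0.4238 -0.4229] [ 0.4427 -0.4386] ang -39.8
  edge 0.0233 [ 0.4427 -0.4386] [ 0.466  -0.4394] ang -1.9
t 26.95 p [ 0.4409 -0.396   0.1826] x [0.034 0.999 0.   ] z [ 0.001  0.    -1.   ] w 0.0853 gf 0.0 F [0.4 0.6 0.7]
slide [-0.039  0.032  0.213] dr [ 0.    -0.     0.001]
```

```bash
python3 - <<'E'
from h import *
go([.4457,-.4085,.012],down(-.043))
E
```

```text
t 26.95 p [ 0.4409 -0.396   0.1826] x [0.034 0.999 0.   ] z [ 0.001  0.    -1.   ] w 0.0853 gf 0.0 F [0.4 0.6 0.7]
slide [-0.062  0.025  0.853] dr [ 0.    -0.     0.005]
```

Call:
play_rows(series=[{"slide": [-0.062,0.025,0.1],"dr": [0,0,0.005],"claw": 0},{"slide": [-0.062,0.025,0.3],"dr": [0,0,0.005],"claw": 0},{"slide": [-0.062,0.025,0.5],"dr": [0,0,0.005],"claw": 0},{"slide": [-0.062,0.025,0.6],"dr": [0,0,0.005],"claw": 0},{"slide": [-0.062,0.025,0.6],"dr": [0,0,0.005],"claw": 0}])

```text
t: 27.45
position: [0.4433, -0.4064, 0.0584]
tcp_rot: [0.723, 0.691, 0.0, -0.004]
contact_force: [-0.0, 0.1, -0.3]
width: 0.0853
gripper_force: 0.0
```

```bash
python3 - <<'E'
from cast import *
I,im=snap("wrist","w17"); cast(I,im,(.4455,-.408,.03),name='A')
go([.4457,-.4085,.012],down(-.043))
E
```

```text
A area 9028.5 dist -39.56719105794544 rect [ 0.4466 -0.4068] [0.0702 0.044 ] 88.0
  edge 0.0579 [ 0.4672 -0.439 ] [ 0.469  -0.3812] ang 88.2
  edge 0.0315 [ 0.4256 -0.3925] [ 0.4244 -0.424 ] ang -92.3
  edge 0.0232 [ 0.4244 -0.424 ] [ 0.4423 -0.4386] ang -39.2
  edge 0.0195 [ 0.4642 -0.3729] [ 0.4447 -0.3721] ang 177.6
t 27.5 p [ 0.4445 -0.408   0.061 ] x [0.044 0.999 0.003] z [-0.002  0.003 -1.   ] w 0.0858 gf 0.0 F [ 0.8 -0.7  0. ]
slide [-0.003  0.007  0.245] dr [-0.001 -0.001 -0.001]
```

Call:
play_rows(series=[{"slide": [-0.003,0.009,0.1],"dr": [0,0,-0.003],"claw": 0},{"slide": [-0.003,0.009,0.2],"dr": [0,0,-0.003],"claw": 0},{"slide": [-0.003,0.009,0.243],"dr": [0,0,-0.003],"claw": 0},{"slide": [-0.003,0.009,0.243],"dr": [0,0,-0.003],"claw": 0},{"slide": [-0.003,0.009,0.243],"dr": [0,0,-0.003],"claw": 0}])

```text
t: 28.0
position: [0.4471, -0.4109, 0.0151]
tcp_rot: [0.721, 0.693, 0.0, 0.001]
contact_force: [0.4, -0.4, 0.5]
width: 0.0854
gripper_force: 0.0
```

Call:
play_rows(series=[{"slide": [0,0,0],"dr": [0,0,0],"claw": 0.25},{"slide": [0,0,0],"dr": [0,0,0],"claw": 0.7},{"slide": [0,0,0],"dr": [0,0,0],"claw": 0.7},{"slide": [0,0,0],"dr": [0,0,0],"claw": 0.7},{"slide": [0,0,0],"dr": [0,0,0],"claw": 0.7}])

```text
t: 28.5
position: [0.4466, -0.4109, 0.0144]
tcp_rot: [0.721, 0.693, 0.0, 0.001]
contact_force: [0.3, -0.2, 4.5]
width: 0.0427
gripper_force: 63.4
```

Call:
play_rows(series=[{"slide": [0,0,-0.12],"dr": [0,0,0],"claw": 0.7},{"slide": [0,0,-0.3],"dr": [0,0,0],"claw": 0.7},{"slide": [0,0,-0.52],"dr": [0,0,0],"claw": 0.7},{"slide": [0.1,0.05,-0.72],"dr": [0,0,0],"claw": 0.7},{"slide": [0.3,0.12,-0.82],"dr": [0,0,-0.02],"claw": 0.7}])

```text
t: 29.0
position: [0.4733, -0.3536, 0.1817]
tcp_rot: [0.707, 0.707, 0.0, 0.003]
contact_force: [1.2, 0.5, -0.4]
width: 0.0432
gripper_force: 62.9
```

```bash
python3 - <<'E'
from h import *
go(fp(.035,.17),down(YAW))
E
```

```text
t 29.0 p [ 0.4733 -0.3536  0.1817] x [ 0.001  1.    -0.004] z [ 0.004 -0.004 -1.   ] w 0.0432 gf 62.9 F [ 1.2  0.5 -0.4]
slide [2.038 0.814 0.054] dr [ 0.002  0.002 -0.034]
```

Call:
play_rows(series=[{"slide": [0.22,0.09,0],"dr": [0,0,-0.01],"claw": 0.7},{"slide": [0.44,0.18,0],"dr": [0,0,-0.02],"claw": 0.7},{"slide": [0.66,0.27,0],"dr": [0,0,-0.03],"claw": 0.7},{"slide": [0.88,0.36,0],"dr": [0,0,-0.034],"claw": 0.7},{"slide": [1,0.41,0],"dr": [0,0,-0.034],"claw": 0.7}])

```text
t: 29.5
position: [0.5541, -0.1478, 0.1765]
tcp_rot: [0.68, 0.733, 0.0, -0.001]
contact_force: [0.4, -0.6, -1.2]
width: 0.043
gripper_force: 62.9
```

```bash
python3 - <<'E'
from h import *
go(fp(.0326,.17),down(YAW))
E
```

```text
t 29.5 p [ 0.5541 -0.1478  0.1765] x [-0.076  0.997  0.002] z [-0.001  0.002 -1.   ] w 0.043 gf 62.9 F [ 0.4 -0.6 -1.2]
slide [0.963 0.487 0.034] dr [-0.001 -0.001  0.002]
```

Call:
play_rows(series=[{"slide": [0.22,0.11,0],"dr": [0,0,0],"claw": 0.7},{"slide": [0.44,0.22,0],"dr": [0,0,0],"claw": 0.7},{"slide": [0.66,0.33,0.01],"dr": [0,0,0],"claw": 0.7},{"slide": [0.85,0.43,0.03],"dr": [0,0,0.002],"claw": 0.7},{"slide": [0.95,0.48,0.034],"dr": [0,0,0.002],"claw": 0.7}])

```text
t: 30.0
position: [0.6356, 0.0487, 0.1691]
tcp_rot: [0.681, 0.732, -0.0, -0.001]
contact_force: [0.6, 0.0, -0.9]
width: 0.0431
gripper_force: 62.8
```

Call:
play_rows(series=[{"slide": [0,0,0],"dr": [0,0,0],"claw": 0.7},{"slide": [0,0,0],"dr": [0,0,0],"claw": 0.7},{"slide": [0,0,0.1],"dr": [0,0,0],"claw": 0.7},{"slide": [0,0,0.15],"dr": [0,0,0],"claw": 0.7},{"slide": [0,0,0.15],"dr": [0,0,0],"claw": 0.7}])

```text
t: 30.5
position: [0.6338, 0.0443, 0.1381]
tcp_rot: [0.683, 0.731, -0.002, -0.002]
contact_force: [0.8, 0.2, -2.3]
width: 0.043
gripper_force: 62.9
```

Call:
play_rows(series=[{"slide": [0,0,0],"dr": [0,0,0],"claw": 0.7},{"slide": [0,0,0],"dr": [0,0,0],"claw": 0.7}])

```text
t: 30.7
position: [0.6363, 0.0449, 0.1418]
tcp_rot: [0.683, 0.731, 0.001, 0.0]
contact_force: [0.1, 0.9, -1.1]
width: 0.0427
gripper_force: 62.9
```

```bash
python3 - <<'E'
from h import *
go(fp(.0326,.0755),down(YAW))
E
```

```text
t 30.7 p [0.6363 0.0449 0.1418] x [-0.068  0.998  0.001] z [ 0.001  0.001 -1.   ] w 0.0427 gf 62.9 F [ 0.1  0.9 -1.1]
slide [0.033 0.003 0.331] dr [ 0.001 -0.    -0.001]
```

Call:
play_rows(series=[{"slide": [0.033,0.002,0.08],"dr": [0,0,-0.001],"claw": 0.7},{"slide": [0.033,0.003,0.2],"dr": [0,0,-0.001],"claw": 0.7},{"slide": [0.033,0.003,0.3],"dr": [0,0,-0.001],"claw": 0.7},{"slide": [0.033,0.003,0.325],"dr": [0,0,-0.001],"claw": 0.7},{"slide": [0.033,0.003,0.325],"dr": [0,0,-0.001],"claw": 0.7}])

```text
t: 31.2
position: [0.6355, 0.0525, 0.0751]
tcp_rot: [0.681, 0.732, -0.0, -0.001]
contact_force: [0.3, 0.2, -0.5]
width: 0.0429
gripper_force: 63.3
```

Call:
play_rows(series=[{"slide": [0,0,0],"dr": [0,0,0],"claw": 0.7},{"slide": [0,0,0],"dr": [0,0,0],"claw": 0.7}])

```text
t: 31.4
position: [0.6362, 0.0523, 0.076]
tcp_rot: [0.681, 0.732, 0.0, -0.0]
contact_force: [0.1, -0.5, -1.5]
width: 0.0428
gripper_force: 63.3
```

```bash
python3 - <<'E'
from h import *
go(fp(.0326,.0740),down(YAW))
E
```

```text
t 31.4 p [0.6362 0.0523 0.076 ] x [-0.071  0.997  0.001] z [ 0.001  0.001 -1.   ] w 0.0428 gf 63.3 F [ 0.1 -0.5 -1.5]
slide [-0.003  0.002  0.01 ] dr [ 0. -0. -0.]
```

Call:
play_rows(series=[{"slide": [-0.003,0.002,0.005],"dr": [0,0,0],"claw": 0.7},{"slide": [-0.003,0.002,0.01],"dr": [0,0,0],"claw": 0.7},{"slide": [-0.003,0.002,0.011],"dr": [0,0,0],"claw": 0.7},{"slide": [-0.003,0.002,0.011],"dr": [0,0,0],"claw": 0.7}])

```text
t: 31.8
position: [0.6367, 0.0515, 0.0744]
tcp_rot: [0.682, 0.732, 0.0, -0.0]
contact_force: [-1.9, -0.0, 3.8]
width: 0.0428
gripper_force: 63.6
```

Call:
play_rows(series=[{"slide": [0,0,0],"dr": [0,0,0],"claw": 0.45},{"slide": [0,0,0],"dr": [0,0,0],"claw": 0.33},{"slide": [0,0,0],"dr": [0,0,0],"claw": 0.33},{"slide": [0,0,-0.1],"dr": [0,0,0],"claw": 0.33},{"slide": [0,0,-0.3],"dr": [0,0,0],"claw": 0.33}])

```text
t: 32.3
position: [0.6334, 0.0515, 0.1295]
tcp_rot: [0.681, 0.732, -0.003, -0.004]
contact_force: [0.1, 0.3, -0.6]
width: 0.0574
gripper_force: 0.0
```

Call:
play_rows(series=[{"slide": [0,0,-0.2],"dr": [0,0,0],"claw": 0.33},{"slide": [0,0,-0.4],"dr": [0,0,0],"claw": 0.5},{"slide": [0,0,-0.5],"dr": [0,0,0],"claw": 0.8},{"slide": [0,0,-0.5],"dr": [0,0,0],"claw": 1},{"slide": [0,0,-0.5],"dr": [0,0,0],"claw": 1}])

```text
t: 32.8
position: [0.6362, 0.0515, 0.2329]
tcp_rot: [0.681, 0.732, 0.0, -0.0]
contact_force: [-1.3, 0.3, -0.2]
width: 0.0006
gripper_force: 0.0
```

```bash
python3 - <<'E'
from chk import *
st(); chk(.035,'w20')
I,im=snap("wrist","w20b"); 
E
```

```text
t 32.8 p [0.6362 0.0515 0.2329] x [-0.071  0.997  0.001] z [-0.001  0.001 -1.   ] w 0.0006 gf 0.0 F [-1.3  0.3 -0.2]
w20 area 4818.5 dist -25.93359375 rect [0.6389 0.0209] [0.044  0.1303] 3.9
  edge 0.0941 [ 0.6624 -0.0105] [0.6554 0.0833] ang 94.3
  edge 0.0792 [0.6142 0.0664] [ 0.6191 -0.0126] ang -86.5
  edge 0.0396 [ 0.6417 -0.0442] [ 0.6624 -0.0105] ang 58.4
  edge 0.0388 [ 0.6191 -0.0126] [ 0.6417 -0.0442] ang -54.3
dryer extents [-18.  -63.3] [26.2 66.9]
heel y range [ 23.4 -31.2] [26.2 65.3]
front y range [-18.  -32.2] [-16.2  50.6]
```

View pics/w20b.png

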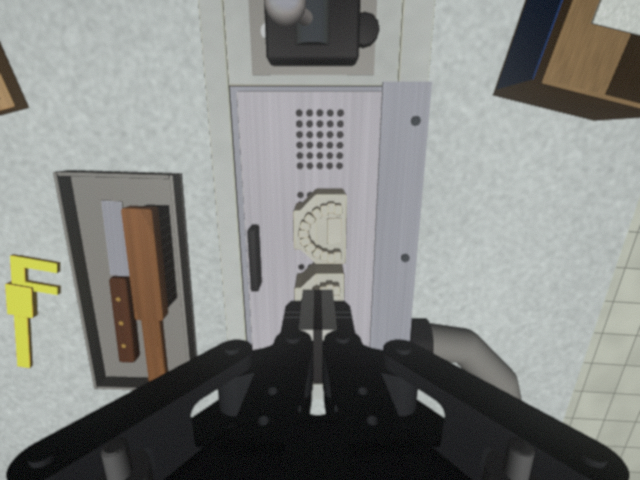

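The wrist picture shows both casts standing in a row on the grate at (322,228) and (320,285), square to it. The knife and brush are in the tray, and the switch ball at (287,8) leans towards the robot.

```bash
python3 - <<'E'
from h import *
go([.55,.15,.2329],down(YAW))
E
```

```text
t 32.9 p [0.6352 0.0514 0.2307] x [-0.071  0.997  0.001] z [-0.004  0.001 -1.   ] w 0.0 gf 0.0 F [-0.5 -0.1 -0.1]
slide [ 0.522 -0.39  -0.009] dr [-0.002 -0.    -0.   ]
```

Call:
play_rows(series=[{"slide": [0.15,-0.1,0],"dr": [0,0,0],"claw": 1},{"slide": [0.3,-0.25,0],"dr": [0,0,0],"claw": 1},{"slide": [0.46,-0.35,0],"dr": [0,0,0],"claw": 1},{"slide": [0.46,-0.4,0],"dr": [0,0,0],"claw": 1},{"slide": [0.46,-0.4,0],"dr": [0,0,0],"claw": 1}])

```text
t: 33.4
position: [0.5484, 0.1377, 0.2317]
tcp_rot: [0.681, 0.732, -0.001, -0.001]
contact_force: [-0.2, -0.1, -0.0]
width: 0.0001
gripper_force: 0.0
```

Call:
play_rows(series=[{"slide": [0,0,0],"dr": [0,0,0],"claw": 1},{"slide": [0,0,0],"dr": [0,0,0],"claw": 1},{"slide": [0,0,0],"dr": [0,0,0],"claw": 1}])

```text
t: 33.7
position: [0.5507, 0.1367, 0.2334]
tcp_rot: [0.682, 0.731, 0.0, -0.0]
contact_force: [-0.3, 0.4, 0.2]
width: -0.0002
gripper_force: 0.0
```

```bash
cat > sw.py <<'E'
from h import *
def ball(I,im,guess=(.607,.207,.105)):
    u,v=proj(I,guess).astype(int); g=cv2.cvtColor(im,cv2.COLOR_BGR2GRAY); a,b=max(u-60,0),max(v-60,0)
    c=cv2.HoughCircles(g[b:v+60,a:u+60],cv2.HOUGH_GRADIENT,1,40,param1=120,param2=12,minRadius=8,maxRadius=26)
    out=[] if c is None else [(x+a,y+b,r,int(g[int(y+b),int(x+a)])) for x,y,r in c[0][:4]]; print('guess',u,v,'circles',np.round(out,1).tolist()); return out
E
python3 - <<'E'
from sw import *
st(); I,im=snap("wrist","w21"); o=ball(I,im); np.save('I21.npy',I[3])
for s in("scene","side"): J,jm=snap(s,s+"21"); print(s,proj(J,(.607,.207,.105)))
E
```

```text
t 33.7 p [0.5507 0.1367 0.2334] x [-0.07   0.998  0.001] z [-0.  0. -1.] w -0.0002 gf 0.0 F [-0.3  0.4  0.2]
guess 397 148 circles [[401.5, 152.5, 18.2, 145.0]]
scene [336.70322589 302.74797231]
side [301.52302384 195.20304555]
```

```bash
python3 - <<'E'
from sw import *
M=np.load('M.npy'); f,cx,cy,_=info("wrist")
x=np.array([.106,.994,0]);x/=np.linalg.norm(x);z=np.array([-.002,0,-1.]);z/=np.linalg.norm(z);T=np.eye(4);T[:3,:3]=np.c_[x,np.cross(z,x),z];T[:3,3]=[.4187,.2139,.2155]
I6=(f,cx,cy,M@np.linalg.inv(T)); I21=(f,cx,cy,np.load('I21.npy'))
o=ball(I6,cv2.imread("pics/w6.png"))
r1=ray(I21,401.5,152.5)
for q in o[:1]+[(586,233)]:
    p=tri([r1,ray(I6,q[0],q[1])]); print(p, proj(I21,p),proj(I6,p),'dryer',rz(-YAW)@(p-ORG))
E
```

```text
guess 567 222 circles [[589.5, 236.5, 20.8, 142.0]]
[0.60330588 0.20432815 0.13301807] [401.08926199 153.00124011] [589.87623767 236.00864137] dryer [-0.01825943  0.18731118  0.13301807]
[0.6049764  0.20459157 0.12702828] [401.53990763 152.45069119] [585.88699029 233.0666907 ] dryer [-0.01657437  0.18745458  0.12702828]
```

```bash
python3 - <<'E'
from h import *
go(fp(.187,.122,-.062),down(YAW))
E
```

```text
t 33.85 p [0.5505 0.137  0.2336] x [-0.07   0.998  0.001] z [-0.     0.001 -1.   ] w -0.0004 gf 0.0 F [0.7 0.7 0.6]
slide [0.315 0.068 0.558] dr [-0.    -0.    -0.001]
```

Call:
play_rows(series=[{"slide": [0.1,0,0],"dr": [0,0,0],"claw": 1},{"slide": [0.25,0,0.12],"dr": [0,0,0],"claw": 1},{"slide": [0.315,0.04,0.32],"dr": [0,0,0],"claw": 1},{"slide": [0.315,0.068,0.5],"dr": [0,0,0],"claw": 1},{"slide": [0.315,0.068,0.558],"dr": [0,0,0],"claw": 1}])

```text
t: 34.35
position: [0.5568, 0.2009, 0.1174]
tcp_rot: [0.681, 0.732, -0.003, -0.002]
contact_force: [-1.0, -0.4, 0.2]
width: -0.0003
gripper_force: 0.0
```

Call:
play_rows(series=[{"slide": [0,0,0],"dr": [0,0,0],"claw": 1},{"slide": [0,0.05,0],"dr": [0,0,0],"claw": 1},{"slide": [0,0.1,0],"dr": [0,0,0],"claw": 1},{"slide": [0,0.14,0],"dr": [0,0,0],"claw": 1},{"slide": [0,0.17,0],"dr": [0,0,0],"claw": 1}])

```text
t: 34.85
position: [0.5974, 0.2043, 0.1299]
tcp_rot: [0.682, 0.732, 0.004, 0.002]
contact_force: [-5.9, -2.6, 20.6]
width: -0.0002
gripper_force: 8.6
```

Call:
play_rows(series=[{"slide": [0,0.03,0],"dr": [0,0,0],"claw": 1},{"slide": [0,0.06,0],"dr": [0,0,0],"claw": 1},{"slide": [0,0.08,0],"dr": [0,0,0],"claw": 1},{"slide": [0,0.1,0],"dr": [0,0,0],"claw": 1},{"slide": [0,0.1,0],"dr": [0,0,0],"claw": 1}])

```text
t: 35.35
position: [0.6169, 0.2056, 0.1271]
tcp_rot: [0.682, 0.732, 0.004, 0.002]
contact_force: [-0.2, 0.7, 3.3]
width: -0.0001
gripper_force: 1.2
```

```bash
python3 - <<'E'
from sw import *
s,r=st(); print(rz(-YAW)@(s['position']-ORG)); I,im=snap("wrist","w22"); ball(I,im,fp(.187,.13,.02))
E
```

```text
t 35.35 p [0.6169 0.2056 0.1271] x [-0.07   0.998  0.002] z [ 0.008  0.003 -1.   ] w -0.0001 gf 1.2 F [-0.2  0.7  3.3]
[-0.00456032  0.18763831  0.12707019]
guess 371 309 circles [[366.5, 306.5, 25.4, 141.0], [386.5, 261.5, 19.4, 54.0], [412.5, 294.5, 16.3, 162.0], [325.5, 324.5, 14.5, 61.0]]
```

```bash
python3 - <<'E'
from sw import *
I=info("wrist")
for z in(.12,.13): print(z,rz(-YAW)@(on(I,366.5,306.5,z)-ORG), rz(-YAW)@(on(I,412.5,294.5,z)-ORG))
g=cv2.cvtColor(cv2.imread("pics/w22.png"),cv2.COLOR_BGR2GRAY)
print(cv2.resize(g[270:345:5,320:440:8],None,fx=1,fy=1))
E
```

```text
0.12 [0.01818787 0.18375421 0.12      ] [0.03975502 0.18997562 0.12      ]
0.13 [0.01656766 0.18888364 0.13      ] [0.03669221 0.19468891 0.13      ]
[[ 65  63  61  45  46  46  47  46  46  52  47 165 163 166 163]
 [ 66  89  66  48  41  45  46  48  49  47  99 165 167 166 167]
 [ 66  95  86  63  58  70  68  50  53  89 164 163 169 167 168]
 [ 65  99  94  61  90 100 106  95 124 128 160 162 167 168 169]
 [ 35  63  96  86 113 127 128 123  92 129 165 161 164 166 167]
 [ 34  58  72 106 129 139 143 140 114 124 167 164 162 165 168]
 [ 26  58  48  93 138 141 141 141 134 125 169 166 164 165 167]
 [ 28  62  26  32 140 142 141 142 140 151 164 167 164 162 166]
 [ 28  60  31  34 136 144 143 145 140 162 165 165 168 159 154]
 [ 27  58  34  30 115 144 144 143 143 129 130 118 106  82  74]
 [ 25  61  38  27  74 139 140 140 144 164 162 111 150 146 148]
 [ 22  60  46  26  40 144 144 145 150 163 162 113 147 145 146]
 [ 46 148  40  25  31 142 143 144 162 164 160 124 148 147 146]
 [ 57  22  26  24  27 148 157 161 163 162 161 136 146 146 145]
 [ 52  25  35  47  28  67 157 161 164  88  58 116 146 144 145]]
```

Call:
play_rows(series=[{"slide": [0,0.02,0.01],"dr": [0,0,0],"claw": 1},{"slide": [0,0.03,0.015],"dr": [0,0,0],"claw": 1},{"slide": [0,0.03,0.015],"dr": [0,0,0],"claw": 1},{"slide": [0,0.03,0.015],"dr": [0,0,0],"claw": 1}])

```text
t: 35.8
position: [0.6187, 0.2056, 0.1212]
tcp_rot: [0.681, 0.732, -0.001, -0.001]
contact_force: [-8.8, -0.8, 11.8]
width: -0.0002
gripper_force: 6.2
```

```bash
python3 - <<'E'
from sw import *
s,r=st(); print(rz(-YAW)@(s['position']-ORG)); I,im=snap("wrist","w23"); o=ball(I,im,fp(.187,.13,.024))
for q in o[:2]: print(rz(-YAW)@(on(I,q[0],q[1],.13)-ORG))
E
```

```text
t 35.8 p [0.6187 0.2056 0.1212] x [-0.071  0.997  0.001] z [-0.002  0.    -1.   ] w -0.0002 gf 6.2 F [-8.8 -0.8 11.8]
[-0.00283282  0.18752478  0.12120227]
guess 378 315 circles [[377.5, 325.5, 23.1, 143.0], [388.5, 266.5, 18.0, 49.0], [330.5, 284.5, 16.6, 105.0]]
[0.02372967 0.18221998 0.13      ]
[0.02690416 0.20981844 0.13      ]
```

Call:
play_rows(series=[{"slide": [0,0.015,0],"dr": [0,0,0],"claw": 1},{"slide": [0,0.03,0],"dr": [0,0,0],"claw": 1},{"slide": [0,0.03,0],"dr": [0,0,0],"claw": 1},{"slide": [0,0.03,0],"dr": [0,0,0],"claw": 1}])

```text
t: 36.25
position: [0.6195, 0.2057, 0.1212]
tcp_rot: [0.681, 0.732, -0.006, -0.005]
contact_force: [-26.4, -4.7, 24.3]
width: -0.0
gripper_force: 17.2
```

```bash
python3 - <<'E'
from sw import *
s,r=st(); print(rz(-YAW)@(s['position']-ORG)); I,im=snap("wrist","w24"); o=ball(I,im,fp(.187,.13,.024))
for q in o[:1]: print(rz(-YAW)@(on(I,q[0],q[1],.13)-ORG))
E
```

```text
t 36.25 p [0.6195 0.2057 0.1212] x [-0.072  0.997 -0.001] z [-0.016 -0.002 -1.   ] w -0.0 gf 17.2 F [-26.4  -4.7  24.3]
[-0.00197878  0.18756146  0.12117643]
guess 376 316 circles []
```

Call:
play_rows(series=[{"slide": [0,-0.05,0],"dr": [0,0,0],"claw": 1},{"slide": [0,-0.2,0],"dr": [0,0,0],"claw": 1},{"slide": [0,-0.3,-0.2],"dr": [0,0,0],"claw": 1},{"slide": [-0.1,-0.35,-0.4],"dr": [0,0,0],"claw": 1},{"slide": [-0.25,-0.35,-0.56],"dr": [0,0,0],"claw": 1}])

```text
t: 36.8
position: [0.5577, 0.1517, 0.2324]
tcp_rot: [0.68, 0.733, 0.0, -0.0]
contact_force: [1.3, 0.6, 0.1]
width: 0.0003
gripper_force: 0.0
```

Call:
play_rows(series=[{"slide": [0,0,0],"dr": [0,0,0],"claw": 1},{"slide": [0,0,0],"dr": [0,0,0],"claw": 1},{"slide": [0,0,0],"dr": [0,0,0],"claw": 1}])

```text
t: 37.1
position: [0.558, 0.1512, 0.2291]
tcp_rot: [0.681, 0.732, -0.001, -0.001]
contact_force: [-0.1, -0.3, -1.3]
width: -0.0001
gripper_force: 0.0
```

```bash
python3 - <<'E'
from sw import *
st(); I,im=snap("wrist","w25"); o=ball(I,im,fp(.187,.13,.024))
for q in o[:2]: print(rz(-YAW)@(on(I,q[0],q[1],.130)-ORG))
for s in("scene","side"):
    J,jm=snap(s,s+"25"); print(s,proj(J,fp(.187,.13,.024)),proj(J,fp(.187,.13,-.018)))
    old=cv2.imread(f"pics/{s}21.png"); d=cv2.absdiff(old,jm).max(2); u,v=proj(J,fp(.187,.12,.003)).astype(int); w=d[v-25:v+25,u-25:u+25]; n,l,st_,c=cv2.connectedComponentsWithStats((w>25).astype(np.uint8)); print([(c[i]+[u-25,v-25],st_[i][4]) for i in range(1,n) if st_[i][4]>8])
E
```

```text
t 37.1 p [0.558  0.1512 0.2291] x [-0.071  0.997  0.001] z [-0.003  0.    -1.   ] w -0.0001 gf 0.0 F [-0.1 -0.3 -1.3]
guess 449 174 circles [[442.5, 172.5, 19.3, 144.0]]
[0.01876807 0.18841916 0.13      ]
scene [324.82518902 305.90083185] [337.11424914 294.13247425]
[(array([331.14285714, 302.64795918]), np.int32(196))]
side [313.37143423 181.8324229 ] [300.99001518 187.49268531]
[(array([297.41176471, 166.        ]), np.int32(17)), (array([310.43965517, 186.76724138]), np.int32(116)), (array([299.765625, 189.953125]), np.int32(64))]
```

```bash
python3 - <<'E'
from h import *
go(fp(.187,.111,-.045),down(YAW))
E
```

```text
t 37.25 p [0.5579 0.1515 0.2289] x [-0.072  0.997  0.   ] z [-0.004  0.    -1.   ] w -0.0001 gf 0.0 F [-0.1 -0.9 -0.7]
slide [0.245 0.114 0.589] dr [-0.002 -0.     0.   ]
```

Call:
play_rows(series=[{"slide": [0.1,0,0],"dr": [0,0,0],"claw": 1},{"slide": [0.2,0,0.2],"dr": [0,0,0],"claw": 1},{"slide": [0.245,0.05,0.4],"dr": [0,0,0],"claw": 1},{"slide": [0.245,0.114,0.56],"dr": [0,0,0],"claw": 1},{"slide": [0.245,0.114,0.589],"dr": [0,0,0],"claw": 1}])

```text
t: 37.75
position: [0.5749, 0.2016, 0.1069]
tcp_rot: [0.681, 0.732, -0.004, -0.003]
contact_force: [-0.7, 0.1, -0.4]
width: -0.0002
gripper_force: 0.0
```

Call:
play_rows(series=[{"slide": [0,0,0],"dr": [0,0,0],"claw": 1},{"slide": [0,0.05,0],"dr": [0,0,0],"claw": 1},{"slide": [0,0.1,0],"dr": [0,0,0],"claw": 1},{"slide": [0,0.15,0],"dr": [0,0,0],"claw": 1},{"slide": [0,0.18,0],"dr": [0,0,0],"claw": 1}])

```text
t: 38.25
position: [0.6159, 0.2044, 0.115]
tcp_rot: [0.682, 0.732, 0.001, 0.001]
contact_force: [0.2, -0.5, 0.1]
width: -0.0003
gripper_force: 0.7
```

Call:
play_rows(series=[{"slide": [0,0.02,0],"dr": [0,0,0],"claw": 1},{"slide": [0,0.03,0],"dr": [0,0,0],"claw": 1},{"slide": [0,0.04,0],"dr": [0,0,0],"claw": 1},{"slide": [0,0.04,0],"dr": [0,0,0],"claw": 1}])

```text
t: 38.65
position: [0.6169, 0.2045, 0.1143]
tcp_rot: [0.681, 0.732, -0.006, -0.005]
contact_force: [-21.9, -3.2, 15.5]
width: -0.0001
gripper_force: 12.4
```

```bash
python3 - <<'E'
from h import *
s,r=st(); print(rz(-YAW)@(s['position']-ORG))
E
```

```text
t 38.65 p [0.6169 0.2045 0.1143] x [-0.071  0.997 -0.   ] z [-0.015 -0.002 -1.   ] w -0.0001 gf 12.4 F [-21.9  -3.2  15.5]
[-0.00465604  0.18650655  0.1142618 ]
```

Call:
play_rows(series=[{"slide": [0,-0.05,0],"dr": [0,0,0],"claw": 1},{"slide": [0,-0.2,0],"dr": [0,0,0],"claw": 1},{"slide": [0,-0.3,-0.2],"dr": [0,0,0],"claw": 1},{"slide": [-0.2,-0.25,-0.4],"dr": [0,0,0],"claw": 1},{"slide": [-0.4,-0.1,-0.55],"dr": [0,0,0],"claw": 1}])

```text
t: 39.15
position: [0.599, 0.1339, 0.2178]
tcp_rot: [0.68, 0.733, 0.001, 0.001]
contact_force: [1.3, 0.1, 0.9]
width: -0.0002
gripper_force: 0.0
```

Call:
play_rows(series=[{"slide": [-0.15,0,0],"dr": [0,0,0],"claw": 1},{"slide": [-0.25,0,-0.1],"dr": [0,0,0],"claw": 1},{"slide": [-0.25,0,-0.1],"dr": [0,0,0],"claw": 1},{"slide": [-0.25,0,-0.1],"dr": [0,0,0],"claw": 1},{"slide": [-0.25,0,-0.1],"dr": [0,0,0],"claw": 1}])

```text
t: 39.65
position: [0.6026, 0.0845, 0.234]
tcp_rot: [0.681, 0.732, -0.0, -0.001]
contact_force: [0.4, -0.3, -0.4]
width: 0.0002
gripper_force: 0.0
```

```bash
python3 - <<'E'
from chk import *
from sw import ball
from fld import fields
st(); chk(.035,'w30'); I,im=snap("wrist"); fields(I,im); o=ball(I,im,fp(.187,.13,.02))
for q in o[:1]: print(rz(-YAW)@(on(I,q[0],q[1],.13)-ORG))
E
```

```text
t 39.65 p [0.6026 0.0845 0.234 ] x [-0.072  0.997  0.001] z [-0.001  0.001 -1.   ] w 0.0002 gf 0.0 F [ 0.4 -0.3 -0.4]
w30 area 4306.5 dist -24.16046142578125 rect [0.6382 0.0317] [0.0436 0.116 ] 4.4
  edge 0.1081 [ 0.6631 -0.0245] [0.6552 0.0833] ang 94.2
  edge 0.0669 [0.6162 0.0357] [ 0.6515 -0.0211] ang -58.1
  edge 0.0411 [0.6137 0.0768] [0.6162 0.0357] ang -86.5
  edge 0.0208 [0.6476 0.0905] [0.6269 0.089 ] ang -175.8
dryer extents [-17.8 -45.3] [26.1 70.7]
heel y range [ 23.1 -45.2] [26.1 64.6]
front y range [-17.8  17.2] [-16.2  59.3]
field y 105 30 [  4.2 105. ] span [35.5 44.3]
guess 391 64 circles [[392.5, 64.5, 21.0, 152.0]]
[0.02064913 0.18711155 0.13      ]
```

Call:
play_rows(series=[{"slide": [-0.2,0,-0.1],"dr": [0,0,0],"claw": 0.6},{"slide": [-0.4,0.1,-0.2],"dr": [0,0,0],"claw": 0.2},{"slide": [-0.6,0.18,-0.2],"dr": [0,0,0],"claw": 0},{"slide": [-0.6,0.18,-0.2],"dr": [0,0,0],"claw": 0},{"slide": [-0.6,0.18,-0.2],"dr": [0,0,0],"claw": 0}])

```text
t: 40.25
position: [0.6475, -0.0335, 0.2738]
tcp_rot: [0.682, 0.732, -0.0, -0.001]
contact_force: [0.1, 0.6, -0.4]
width: 0.0722
gripper_force: 0.0
```

Call:
play_rows(series=[{"slide": [0,0,0],"dr": [0,0,0],"claw": 0},{"slide": [0,0,0],"dr": [0,0,0],"claw": 0},{"slide": [0,0,0],"dr": [0,0,0],"claw": 0}])

```text
t: 40.55
position: [0.6472, -0.0323, 0.2748]
tcp_rot: [0.681, 0.732, 0.0, -0.0]
contact_force: [0.8, 0.2, -0.4]
width: 0.0854
gripper_force: 0.0
```

```bash
python3 - <<'E'
from chk import *
from fld import fields
st(); chk(-.035,'w31'); chk(.035,'w32'); I,im=snap("wrist"); fields(I,im)
E
```

```text
t 40.55 p [ 0.6472 -0.0323  0.2748] x [-0.073  0.997  0.001] z [-0.     0.001 -1.   ] w 0.0854 gf 0.0 F [ 0.8  0.2 -0.4]
w31 area 5811.0 dist -22.29693603515625 rect [0.6389 0.0184] [0.0441 0.1271] 4.1
  edge 0.1262 [ 0.6639 -0.0435] [0.6555 0.0825] ang 93.8
  edge 0.0982 [0.6136 0.065 ] [ 0.6211 -0.0329] ang -85.6
  edge 0.0244 [0.6316 0.0815] [0.6136 0.065 ] ang -137.5
  edge 0.0239 [0.6555 0.0825] [0.6316 0.0815] ang -177.7
dryer extents [-18.1 -64.3] [26.1 62.8]
heel y range [ 23.4 -64.2] [26.1 62.8]
front y range [-18.1 -50.6] [-16.2  50. ]
w32 area 5831.5 dist -24.393310546875 rect [0.6389 0.0185] [0.0442 0.1279] 4.0
  edge 0.1271 [ 0.6631 -0.0438] [0.6556 0.0831] ang 93.4
  edge 0.0934 [0.6137 0.0648] [ 0.62   -0.0284] ang -86.1
  edge 0.0257 [ 0.62   -0.0284] [ 0.64   -0.0445] ang -38.9
  edge 0.0244 [0.6317 0.0813] [0.6137 0.0648] ang -137.5
dryer extents [-18.2 -64.5] [26.1 63.4]
heel y range [ 23.5 -64.5] [26.1 62.6]
front y range [-18.2 -50.8] [-16.4  49. ]
field y -105 30 [   3.8 -105.3] span [35.8 44.3]
field y -35 4 [ -3.  -29.1] span [20.6 44.2]
field y 105 30 [  4.  105.3] span [35.6 44.3]
```

```bash
python3 -c "
from cell import order
print(order.hand_in())"
```

```text
the job is handed in; nothing more can be done
None
```

I handed in the finished job at about 41 s of arm time: brush and knife in the tray, grate flat under the lip, both casts found standing square and about 1 mm off centre on fields 2 and 3, and the switch pushed to its stop, which I took as fully on; I have no verdict back.

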